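Charge the finishing trough and bolt down its lid

TASK

Charge the blue finishing trough: put every wooden toy body that lies on the bench into it and tip in all the green polishing balls from the measuring jug. With everything in, swing the lid fully shut, then screw its three captive bolt knobs clockwise to their stops. Finish with the empty jug standing upright on the bench, and leave the mallet, the try square and the wax tin where they are.

Things in the scene. Friction and masses are not known exactly. Their poses are not given: they have to be found in the camera images.
- trough: blue finishing trough, fixed to the bench (place, yaw vary). Origin on the bench under the tub's middle; x along its length (outside 316 mm; grey motor on the +x end), y across (216 mm), z up. Walls 8 mm, inside 300 x 200 mm, inner floor at 18 mm, rim at 105 mm above the bench. The -y rim has a 34 mm wide bolt flange; the lid hinges on the +y rim
- lid (a joint): angle of the clear, aluminium-edged lid: 0 fully shut, 1.57 upright, 1.95 fully open. It starts open; a stiff friction hinge (about 0.85 Nm) holds it wherever it is left, so it must be pushed all the way down
- lid_hinge (a point): middle of the lid's hinge line, 108 mm to +y of the tub's middle, 105 mm above the bench. Axes move with the lid: x along the hinge, -y towards the free edge, z out of the outer face (up when shut). The lid plate is 316 mm along the hinge, 246 mm from hinge line to free edge, 8 mm thick above the hinge line
- bolt1 (a joint): captive bolt knob at the -x end of the lid's free edge: 0 slack, grows clockwise as seen from above the shut lid, 2.4 rad is the end stop (tight); starts at 0 to 0.5. Turning friction about 0.06 Nm; it stays where it is left. When tight, its bar lies along the lid's edge
- bolt1_grip (a point): middle of the red bar grip of the knob at the -x end of the lid's free edge: bar 52 mm long (its x axis), 16 mm wide (y), 30 mm high (z = knob axis, out of the lid's outer face). This point is 29 mm off that face (bar 14 to 44 mm). Knobs stand 110 mm apart, 232 mm from the hinge line, and swing with the lid
- bolt2 (a joint): captive bolt knob in the middle of the lid's free edge: 0 slack, grows clockwise as seen from above the shut lid, 2.4 rad is the end stop (tight); starts at 0 to 0.5. Turning friction about 0.06 Nm; it stays where it is left. When tight, its bar lies along the lid's edge
- bolt2_grip (a point): middle of the red bar grip of the knob in the middle of the lid's free edge: bar 52 mm long (its x axis), 16 mm wide (y), 30 mm high (z = knob axis, out of the lid's outer face). This point is 29 mm off that face (bar 14 to 44 mm). Knobs stand 110 mm apart, 232 mm from the hinge line, and swing with the lid
- bolt3 (a joint): captive bolt knob at the +x end of the lid's free edge: 0 slack, grows clockwise as seen from above the shut lid, 2.4 rad is the end stop (tight); starts at 0 to 0.5. Turning friction about 0.06 Nm; it stays where it is left. When tight, its bar lies along the lid's edge
- bolt3_grip (a point): middle of the red bar grip of the knob at the +x end of the lid's free edge: bar 52 mm long (its x axis), 16 mm wide (y), 30 mm high (z = knob axis, out of the lid's outer face). This point is 29 mm off that face (bar 14 to 44 mm). Knobs stand 110 mm apart, 232 mm from the hinge line, and swing with the lid
- jug: white measuring jug with the balls in it, 100 mm high, outside 68 mm across at the base, 88 mm at the rim, wall 4 mm, floor 5 mm, 120 g. Origin at the centre of its underside, z up. Handle: a straight upright bar on its -y side, 16 mm wide (x), 22 mm deep (y), 20 to 95 mm above the underside, its middle 75 mm from the jug's axis, 20 mm clear of the wall
- toy_car: pale wooden toy car body, 95 x 38 x 43 mm high: block 26 mm high, 46 mm long cabin near the middle; 70 g; origin at the centre of its underside, x along its length, z up. It may be absent
- toy_van: plywood toy van body, 90 x 38 x 47 mm high: block 26 mm high, 66 mm long box body towards its -x end; 70 g; origin at the centre of its underside, x along its length, z up. It may be absent
- toy_lorry: mid-brown wooden toy flatbed lorry body, 100 x 38 mm, bed 26 mm high, cab 49 mm high at its +x end, 13 mm tail board at -x; 70 g; origin at the centre of its underside, x along its length, z up. It may be absent
- toy_pickup: dark wooden toy pickup body, 95 x 38 x 43 mm high: block 26 mm high, 34 mm long cab near the middle; 70 g; origin at the centre of its underside, x along its length, z up. It may be absent
- ball1: hard green polishing ball, 23 mm across, 12 g; origin at its centre. In the jug at the start
- ball2: hard green polishing ball, 23 mm across, 12 g; origin at its centre. In the jug at the start
- ball3: hard green polishing ball, 23 mm across, 12 g; origin at its centre. In the jug at the start
- ball4: hard green polishing ball, 23 mm across, 12 g; origin at its centre. In the jug at the start
- ball5: hard green polishing ball, 23 mm across, 12 g; origin at its centre. In the jug at the start
- ball6: hard green polishing ball, 23 mm across, 12 g; origin at its centre. In the jug at the start
- ball7: hard green polishing ball, 23 mm across, 12 g; origin at its centre. In the jug at the start
- mallet: wooden mallet lying on the bench, bystander: head 55 x 115 x 70 mm, its centre 100 mm to +x of the origin, handle reaching 120 mm to -x
- try_square: try square lying flat, bystander: dark wooden stock 22 x 115 x 18 mm centred on the origin, steel blade to +x, 160 mm long
- wax_tin: closed wax tin with yellow label, bystander: 72 mm across, 75 mm high, origin under its centre
Things that resemble listed ones, but are neither listed nor needed, are in the scene too. Leave any red or yellow look-alike of the toy_lorry alone.

How it is judged:
By the outcome, as a careful person would: the job done as asked, in the order asked, and still so for the second after the job is handed in, with the robot touching nothing.
Of toy_car, toy_van, toy_lorry, toy_pickup only 2 to 4 are there at a start; the rules pass over those that are not, and their reading is None.
At some moment in a run one of toy_car, toy_van, toy_lorry, toy_pickup may be knocked a few centimetres aside while the robot is not near it.
It also fails if it takes over 210 s, if anything falls off the work surface, if the arm or the gripper's body presses on something with over 40 N, if the wrist force passes 120 N, or if a joint passes its speed limit or range.

ROBOT

A 7-joint arm with a two-finger parallel gripper is mounted at the origin on the work surface. World frame = base frame: x ahead of the robot, y to its left, z up, the work surface at z = 0. Lengths are in m, angles in rad, forces in N, time in s.
With the tool pointing down it reaches from about 0.35 to 0.9 m from the base axis. Payload 7.2 kg.
Tool frame: the origin (TCP) lies midway between the tips of the shut fingers; the grasp point (between the pads) lies 19 mm behind it; z points along the fingers, y is the line along which they close (so a half turn about z gives the same grasp; the last joint's range is limited). The gripper opens to 88 mm and grips with 3 to 60 N. Pads are 20 mm wide; open, the fingers measure 115 mm over their backs; the gripper's body (75 mm by 178 mm) begins 61 mm behind the grasp point.
Start: joints at [1.094, 0.411, -0.013, 1.596, 0.006, 1.134, -0.082], TCP at [0.248, -0.574, 0.223] pointing down, gripper open.
Joint ranges: [-2.95, 2.95], [-0.29, 1.99], [-1.47, 1.44], [0.14, 2.54], [-1.03, 4.17], [0.13, 1.85], [-2.86, 2.86]. Speed limits (rad/s): [2.39, 2.39, 3.01, 3.01, 3.14, 3.14, 3.14].

INTERFACE

Orientations are given as a unit quaternion [x, y, z, w].
In Python, from rig import get_obs, grab_frame, job_done gives the robot as it stands.
- The arm moves only by the tool send_rows, never from a script. Its argument "deltas" is a list of rows, each an object of numbers: "grip": the finger opening in cm, from 0 to 8.78; "tx", "ty", "tz": the shift along the tool's x, y, z in cm; "rx", "ry", "rz": the turn, a rotation vector about the tool's x, y, z in degrees. In form: [{"grip": .., "tx": .., "ty": .., "tz": .., "rx": .., "ry": .., "rz": ..}, ...]. A call has 1 to 5 rows; each row is the pose to reach, as a shift and turn from the pose commanded when the call began, along the tool's axes at that moment; what a row does not reach only later rows make up. A row lasts 1/8 s, in which the tool goes at most 62.5 mm and 10.7 degrees, less where a joint would pass 70% of its speed; a pose out of reach is approached as far as the arm can. A call with a gripper value outside its range is refused whole. The fingers move at their own pace and stop on an object; the grip force is fixed at half the most. Time passes only in rows, so rows that repeat a pose let the fingers close. It gives the time, the measured TCP pose, the force, the opening and the grip force at its end, in the units of the state.
- get_obs(): the state, without advancing time (a new reading comes with each control period).
- grab_frame(name): name is "scene" or "top" or "wrist"; returns a dict with "image" (420x560x3 uint8, red, green, blue), "K" (3x3 intrinsics, pixels), "pose" (4x4, takes a point from camera to world coordinates). Camera axes: x right, y down, z forward; pixel columns grow to the right and rows downward; lengths in m; the calibration is good to about 2 mm. A picture is of the moment at which its call begins. There is no depth.
- job_done(): hands the job in; it is judged then, once.
The state is a dict: "time_s": time; "joints": joint angles; "joint_velocities": joint speeds; "joint_efforts": joint torques, N m; "tcp_pos": TCP position; "eef_rot": TCP orientation; "contact_force": force on the tool from outside, world axes, zero at the start; "ft_torque": the same for the moment, N m; "width": finger opening in m; "finger_force": force on a finger pad.
Only numpy, scipy, OpenCV 4.12 (cv2) and the standard library are available. Lean on these libraries where they do the work, as an engineer would, in place of code of your own. Each camera call takes 0.05 s, during which the arm holds its last target. There are 200 camera calls.

## Working session

There is one attempt and no reset: what is moved stays moved. The work goes in short steps, Python scripts to look and compute and a tool call to move; the robot and the scene stay as the last step left them, time stands still between calls to the robot, and variables do not carry over. Pictures are saved under pics/ and viewed, at most 14 in all, crops included, and the job is handed in when it is done.

Besides the shell and the picture viewer there is one more tool, called as a command line: name --argument value ..., lists and objects as JSON in quotes. send_rows: Moves the arm, as the interface text tells. Its arguments: {"type":"object","properties":{"deltas":{"type":"array","items":{"type":"object","properties":{"grip":{"type":"number"},"tx":{"type":"number"},"ty":{"type":"number"},"tz":{"type":"number"},"rx":{"type":"number"},"ry":{"type":"number"},"rz":{"type":"number"}}}}},"required":["deltas"]}

```bash
mkdir -p pics; ls
cat > h.py <<'E'
import numpy as np, cv2
from scipy.spatial.transform import Rotation as R
from rig import get_obs, grab_frame, job_done
def save(n,f):
    cv2.imwrite('pics/%s.png'%f, cv2.cvtColor(n['image'],cv2.COLOR_RGB2BGR))
def ray(fr,u,v):
    d=np.linalg.inv(fr['K'])@[u,v,1]; P=fr['pose']; return P[:3,3],P[:3,:3]@d
def onz(fr,u,v,z):
    o,d=ray(fr,u,v); return o+d*(z-o[2])/d[2]
def tri(f1,p1,f2,p2):
    o1,d1=ray(f1,*p1);o2,d2=ray(f2,*p2)
    s=np.linalg.lstsq(np.c_[d1,-d2],o2-o1,rcond=None)[0]
    a=o1+s[0]*d1;b=o2+s[1]*d2
    return (a+b)/2,np.linalg.norm(a-b)
def proj(fr,p):
    P=np.linalg.inv(fr['pose']);c=P[:3,:3]@np.array(p)+P[:3,3];q=fr['K']@c;return q[:2]/q[2]
def delta(pos,yaw=None):
    "tool-axis shift cm to reach world pos with the present orientation; rz for yaw of tool x"
    o=get_obs();r=R.from_quat(o['eef_rot']);return r.inv().apply(np.array(pos)-o['tcp_pos'])*100
E
python3 - <<'E'
from h import *
import pickle
np.set_printoptions(precision=3,suppress=True)
o=get_obs();print(o)
D={}
for n in('scene','top','wrist'):
    f=grab_frame(n);save(f,n+'0');print(n,f['K'].tolist(),f['pose']);D[n]=f
pickle.dump(D,open('d0.pkl','wb'))
E
```

```text
pics
{'time_s': 0.0, 'joints': array([ 1.094,  0.412, -0.013,  1.597,  0.006,  1.134, -0.082]), 'joint_velocities': array([-0.   , -0.001, -0.   ,  0.001,  0.   , -0.   , -0.001]), 'joint_efforts': array([  0.   , -58.795,   0.642, -29.107,  -0.054,   0.018,   0.   ]), 'tcp_pos': array([ 0.248, -0.573,  0.222]), 'eef_rot': array([ 0.979,  0.203, -0.   , -0.001]), 'contact_force': array([ 0.04 ,  0.153, -0.209]), 'ft_torque': array([-0.055,  0.072, -0.   ]), 'finger_force': 0.0, 'width': 0.08783870383712182}
scene [[474.7293668741506, 0.0, 284.27697320199434], [0.0, 474.7293668741506, 213.86419371977402], [0.0, 0.0, 1.0]] [[ 0.108  0.711 -0.695  1.491]
 [ 0.994 -0.081  0.072 -0.105]
 [-0.005 -0.699 -0.715  1.095]
 [ 0.     0.     0.     1.   ]]
top [[494.4907290620538, 0.0, 283.1415535374766], [0.0, 494.4907290620538, 211.81212247489458], [0.0, 0.0, 1.0]] [[-0.012 -0.995  0.097  0.411]
 [-1.     0.011 -0.007 -0.028]
 [ 0.006 -0.097 -0.995  1.374]
 [ 0.     0.     0.     1.   ]]
wrist [[299.6165486646537, 0.0, 281.4159207495727], [0.0, 299.6165486646537, 211.774383063766], [0.0, 0.0, 1.0]] [[ 0.398 -0.884 -0.247  0.316]
 [-0.918 -0.383 -0.105 -0.544]
 [-0.002  0.268 -0.963  0.386]
 [ 0.     0.     0.     1.   ]]
```

View pics/top0.png

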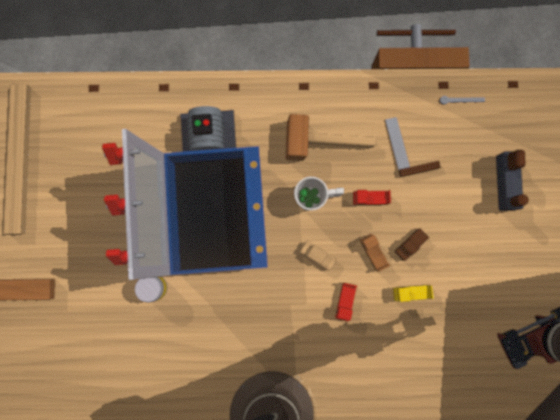

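View pics/scene0.png

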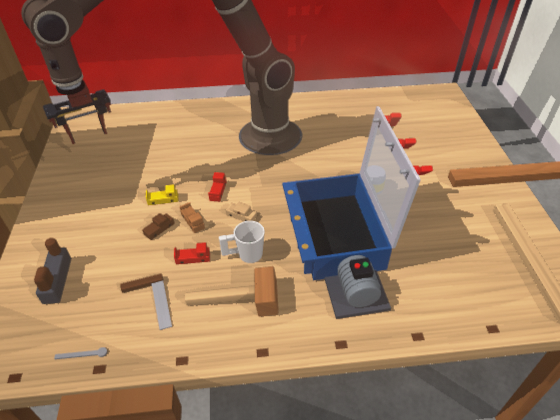

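The top view shows the trough at (215,210) with the motor end up, and its lid open to the left with red knobs at x≈115. The jug is at (311,193) with its handle to the right.

Toy candidates in the top view:
- pale (318,256)
- mid-brown (374,252)
- dark (411,244)
- red look-alikes (372,198) and (346,301), and a yellow one (414,294), all to be left alone

One enlarged crop will confirm which is which.

Run:
```python
from h import *
import pickle
D=pickle.load(open('d0.pkl','rb'))
t=D['top']['image'][170:325,290:440];s=D['scene']['image'][170:275,135:275]
t=cv2.resize(t,None,fx=2.6,fy=2.6,interpolation=3);s=cv2.resize(s,None,fx=2.8,fy=2.8,interpolation=3)
c=np.zeros((max(t.shape[0],s.shape[0]),t.shape[1]+s.shape[1],3),np.uint8)
c[:t.shape[0],:t.shape[1]]=t;c[:s.shape[0],t.shape[1]:]=s
cv2.imwrite('pics/crop1.png',c[...,::-1]);print(c.shape)
```

```text
(403, 782, 3)
```

View pics/crop1.png

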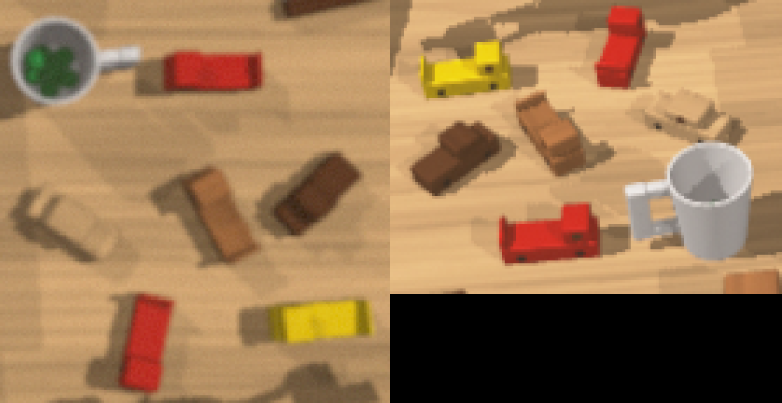

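The crop shows three bodies to load: a pale car with its cabin near the middle (crop 72,220), a mid-brown lorry with cab and tail board (215,215), and a dark pickup (315,193). The red and yellow lorry shapes are the look-alikes. Next I measure these along with the trough, lid, knobs and jug.

Run:
```python
from h import *
import pickle
np.set_printoptions(precision=3,suppress=True)
D=pickle.load(open('d0.pkl','rb'));T=D['top'];S=D['scene']
hT=cv2.cvtColor(T['image'],cv2.COLOR_RGB2HSV);hS=cv2.cvtColor(S['image'],cv2.COLOR_RGB2HSV)
for n,p in dict(car=(318,256),lorry=(374,252),pickup=(411,244)).items(): print(n,onz(T,*p,.025),T['image'][p[1],p[0]])
print('jug rim',onz(T,310.5,193.5,.1),'handle',onz(T,336,191.5,.095))
# red knobs
def blobs(h,lo,hi,box,amin=20):
    m=cv2.inRange(h,lo,hi);x0,y0,x1,y1=box;k=np.zeros_like(m);k[y0:y1,x0:x1]=m[y0:y1,x0:x1]
    n,l,st,c=cv2.connectedComponentsWithStats(k);return [(c[i],st[i,4]) for i in range(1,n) if st[i,4]>amin]
a=blobs(hT,(0,150,90),(8,255,255),(90,130,140,280));b=blobs(hS,(0,150,90),(8,255,255),(380,105,440,180))
print(a,b)
a.sort(key=lambda q:-q[0][1]);b.sort(key=lambda q:q[0][1])
for p,q in zip(a,b): print(tri(T,p[0],S,q[0]))
# blue rim
m=cv2.inRange(hT,(105,120,60),(125,255,255));c=max(cv2.findContours(m,0,2)[0],key=cv2.contourArea)
print(cv2.minAreaRect(c),c.min((0,1)),c.max((0,1)))
# bolt nuts / flange spots
for p in [(253,165),(257,206),(260,249)]: print('spot',onz(T,*p,.105))
b2=blobs(hS,(15,120,150),(35,255,255),(280,180,320,260),3);print(b2)
```

```text
car [ 0.421 -0.131  0.025] [188 149 103]
lorry [ 0.43  -0.284  0.025] [144  95  59]
pickup [ 0.451 -0.385  0.025] [95 60 38]
jug rim [ 0.583 -0.109  0.1  ] handle [ 0.588 -0.176  0.095]
[(array([112.38 , 152.925]), np.int32(332)), (array([114.38 , 203.791]), np.int32(326)), (array([116.63 , 256.004]), np.int32(276))] [(array([393.262, 118.115]), np.int32(130)), (array([407.238, 141.937]), np.int32(126)), (array([423.351, 169.06 ]), np.int32(134))]
(array([0.424, 0.311, 0.341]), np.float64(0.0008276212314240534))
(array([0.533, 0.318, 0.341]), np.float64(0.0005760840211708145))
(array([0.642, 0.326, 0.339]), np.float64(0.0008025776666334168))
((214.1852569580078, 209.43063354492188), (121.0101547241211, 95.11654663085938), 85.97173309326172) [165 148] [265 272]
spot [0.658 0.04  0.105]
spot [0.551 0.03  0.105]
spot [0.44  0.023 0.105]
[(array([289.833, 191.917]), np.int32(12)), (array([296.882, 217.412]), np.int32(17)), (array([304.619, 245.952]), np.int32(21))]
```

View pics/wrist0.png

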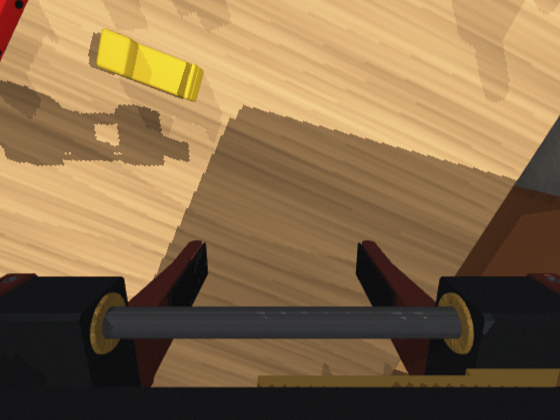

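The knobs triangulate 109 mm apart at z≈0.34. That gives a trough yaw of about 0.07 rad and a lid angle of about 1.65. The wrist picture shows only the yellow look-alike (150,65). Moving the wrist camera over the toys.

send_rows --deltas '[{"grip": 8.7, "tx": 5, "ty": -3.5, "tz": -1}, {"grip": 8.7, "tx": 10, "ty": -7, "tz": -2}, {"grip": 8.7, "tx": 15, "ty": -10.5, "tz": -3}, {"grip": 8.7, "tx": 19, "ty": -13, "tz": -3}, {"grip": 8.7, "tx": 19, "ty": -13, "tz": -3}]'

```text
schema error: expected keys grip, tx, ty, tz, rx, ry, rz
```

Run:
```python
from h import *
import pickle
f=grab_frame('wrist');save(f,'w1');pickle.dump(f,open('w1.pkl','wb'))
```

send_rows --deltas '[{"grip": 8.7, "tx": 5, "ty": -4}, {"grip": 8.7, "tx": 8, "ty": -8}, {"grip": 8.7, "tx": 8, "ty": -10}, {"grip": 8.7, "tx": 8, "ty": -10}]'

```text
schema error: expected keys grip, tx, ty, tz, rx, ry, rz
```

Run:
```python
from h import *
import pickle
f=grab_frame('wrist');save(f,'w2');pickle.dump(f,open('w2.pkl','wb'))
a=pickle.load(open('w1.pkl','rb'))
c=np.hstack([cv2.resize(x['image'],(400,300)) for x in(a,f)]);cv2.imwrite('pics/w12.png',c[...,::-1])
```

```text
(no output)
```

View pics/w12.png

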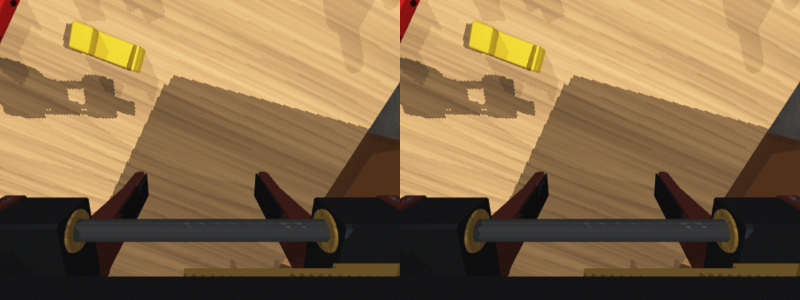

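The picture is unchanged because both moves were refused: every row needs all seven keys. Sending again.

send_rows --deltas '[{"grip": 8.7, "tx": 5, "ty": -3.5, "tz": -1, "rx": 0, "ry": 0, "rz": 0}, {"grip": 8.7, "tx": 10, "ty": -7, "tz": -2, "rx": 0, "ry": 0, "rz": 0}, {"grip": 8.7, "tx": 15, "ty": -10.5, "tz": -3, "rx": 0, "ry": 0, "rz": 0}, {"grip": 8.7, "tx": 19, "ty": -13, "tz": -3, "rx": 0, "ry": 0, "rz": 0}, {"grip": 8.7, "tx": 19, "ty": -13, "tz": -3, "rx": 0, "ry": 0, "rz": 0}]'

```text
time_s: 0.88
tcp_pos: [0.3738, -0.3752, 0.2531]
eef_rot: [0.978, 0.206, 0.001, -0.0]
contact_force: [0.1, -0.5, -0.4]
width: 0.0873
finger_force: 0.0
```

Run:
```python
from h import *
import pickle
f=grab_frame('wrist');save(f,'w1');pickle.dump(f,open('w1.pkl','wb'))
```

send_rows --deltas '[{"grip": 8.7, "tx": 5, "ty": -4, "tz": 0, "rx": 0, "ry": 0, "rz": 0}, {"grip": 8.7, "tx": 8, "ty": -8, "tz": 0, "rx": 0, "ry": 0, "rz": 0}, {"grip": 8.7, "tx": 8, "ty": -10, "tz": 0, "rx": 0, "ry": 0, "rz": 0}, {"grip": 8.7, "tx": 8, "ty": -10, "tz": 0, "rx": 0, "ry": 0, "rz": 0}]'

```text
time_s: 1.42
tcp_pos: [0.4037, -0.2559, 0.2527]
eef_rot: [0.979, 0.203, -0.0, 0.0]
contact_force: [-0.5, -0.7, -0.2]
width: 0.087
finger_force: 0.0
```

Run:
```python
from h import *
import pickle
f=grab_frame('wrist');save(f,'w2');pickle.dump(f,open('w2.pkl','wb'))
a=pickle.load(open('w1.pkl','rb'))
c=np.hstack([cv2.resize(x['image'],(400,300)) for x in(a,f)]);cv2.imwrite('pics/w12b.png',c[...,::-1])
```

```text
(no output)
```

View pics/w12b.png

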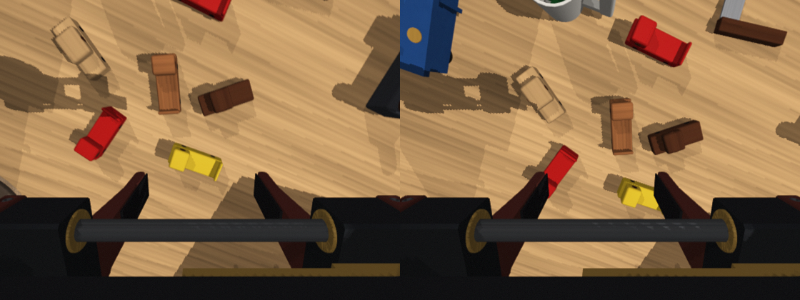

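The views (left w1, right w2, at 0.71 scale) show the car at (80,47)/(540,93), the lorry at (166,84)/(621,127) and the pickup at (225,97)/(676,137). I segment with grabCut and triangulate.

```bash
cat > toys.py <<'E'
from h import *
def seg(f,box):
    x0,y0,x1,y1=[int(v) for v in box]; m=np.zeros(f['image'].shape[:2],np.uint8)
    cv2.grabCut(np.ascontiguousarray(f['image']),m,(x0,y0,x1-x0,y1-y0),np.zeros((1,65)),np.zeros((1,65)),6,cv2.GC_INIT_WITH_RECT)
    m=((m==1)|(m==3)).astype(np.uint8); m=cv2.morphologyEx(m,cv2.MORPH_OPEN,np.ones((5,5),np.uint8))
    c=max(cv2.findContours(m,0,2)[0],key=cv2.contourArea); return c
def info(f,c,z=.02):
    # contour cast to plane, rect in world
    w=np.array([onz(f,*p[0],z)[:2] for p in c],np.float32); r=cv2.minAreaRect(w)
    b=cv2.boxPoints(r); e=[b[1]-b[0],b[2]-b[1]]; L=max(e,key=np.linalg.norm)
    return np.array(r[0]),sorted(r[1]),np.degrees(np.arctan2(L[1],L[0]))%180
E
python3 - <<'E'
from toys import *
import pickle
np.set_printoptions(precision=3,suppress=True)
a=pickle.load(open('w1.pkl','rb'));b=pickle.load(open('w2.pkl','rb'))
B=dict(car=((48,14,110,80),(510,62,568,125)),lorry=((148,50,184,118),(605,93,638,158)),pickup=((193,75,257,120),(646,116,706,158)))
v=[a['image'].copy(),b['image'].copy()]
for n,(p,q) in B.items():
    p=np.array(p)*1.4;q=(np.array(q)-[400,0,400,0])*1.4
    cs=[seg(a,p),seg(b,q)]
    for i,(f,c) in enumerate(zip((a,b),cs)):
        print(n,info(f,c));cv2.drawContours(v[i],[c],-1,(0,255,0),1)
    ce=[cv2.minAreaRect(c)[0] for c in cs]
    print('   tri',tri(a,ce[0],b,ce[1]))
cv2.imwrite('pics/seg.png',np.hstack([v[0][:180,50:400],v[1][60:240,130:480]])[...,::-1])
E
```

```text
car (array([ 0.418, -0.129]), [0.05594390630722046, 0.10433705151081085], np.float32(57.403236))
car (array([ 0.426, -0.115]), [0.07732386887073517, 0.07994801551103592], np.float32(102.57271))
   tri (array([ 0.411, -0.083, -0.056]), np.float64(0.007714246922138199))
lorry (array([ 0.426, -0.28 ]), [0.05743029713630676, 0.10386650264263153], np.float32(23.815113))
lorry (array([ 0.43 , -0.286]), [0.04265058785676956, 0.11083309352397919], np.float32(25.674444))
   tri (array([ 0.43 , -0.283,  0.031]), np.float64(0.004013823953986854))
pickup (array([ 0.453, -0.384]), [0.056829966604709625, 0.10240358114242554], np.float32(129.67569))
pickup (array([ 0.452, -0.386]), [0.0638091117143631, 0.10321125388145447], np.float32(124.24248))
   tri (array([ 0.453, -0.383,  0.025]), np.float64(0.0005092377775521938))
```

View pics/seg.png

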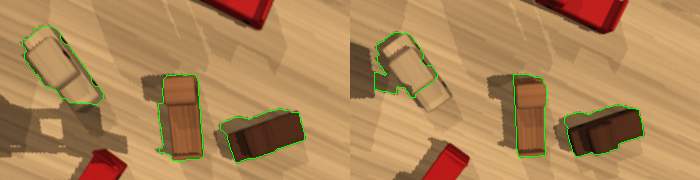

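Both views agree on the targets:
- lorry (0.429,-0.284), yaw ≈25°
- pickup (0.452,-0.385), yaw ≈128°, at z≈0.025, which fits its height
- car (0.418,-0.129), yaw ≈57°, from w1 and the top view (its w2 segmentation is spoiled by shadow)

The pickup goes first because its neighbour leaves the least finger room.

```bash
cat > plan.py <<'E'
from h import *
def yawy():
    y=R.from_quat(get_obs()['eef_rot']).as_matrix()[:,1]; return np.degrees(np.arctan2(y[1],y[0]))
def plan(wps,start=None):
    "waypoints (x,y,z,psi): psi = world angle of tool y, tool down; prints each call's final row"
    p,s=(get_obs()['tcp_pos'],yawy()) if start is None else (np.array(start[:3]),start[3])
    for w in wps:
        d=np.array(w[:3])-p; a=np.radians(s); y=np.array([np.cos(a),np.sin(a),0]); x=np.array([-y[1],y[0],0])
        t=np.array([d@x,d@y,-d[2]])*100; rz=-(w[3]-s)
        print('tx %.2f ty %.2f tz %.2f rz %.1f  rows>=%.1f'%(*t,rz,max(np.linalg.norm(t)/6.25,abs(rz)/10.7)))
        p,s=np.array(w[:3]),w[3]
E
python3 - <<'E'
from plan import *
import pickle
D=pickle.load(open('d0.pkl','rb'));T=D['top'];S=D['scene']
for p,q in zip([(253,165),(257,206),(260,249)],[(304.6,245.9),(296.9,217.4),(289.8,191.9)]):print(tri(T,p,S,q))
plan([(.43,-.32,.16,-15),(.452,-.385,.07,38),(.452,-.385,.008,38)])
E
```

```text
(array([0.6579694 , 0.03837358, 0.10699062]), np.float64(0.002733798121234504))
(array([0.55058019, 0.02970772, 0.10921753]), np.float64(0.00046497375497383457))
(array([0.4401608 , 0.02241938, 0.10805956]), np.float64(0.0012653511081448388))
tx -0.09 ty 6.82 tz 9.28 rz -51.7  rows>=4.8
tx -5.71 ty 3.81 tz 9.00 rz -53.0  rows>=5.0
tx 0.00 ty 0.00 tz 6.20 rz 0.0  rows>=1.0
```

send_rows --deltas '[{"grip": 7.5, "tx": 0, "ty": 1.5, "tz": 2, "rx": 0, "ry": 0, "rz": -10.4}, {"grip": 7.5, "tx": -0.1, "ty": 3, "tz": 4, "rx": 0, "ry": 0, "rz": -20.7}, {"grip": 7.5, "tx": -0.1, "ty": 4.5, "tz": 6, "rx": 0, "ry": 0, "rz": -31}, {"grip": 7.5, "tx": -0.1, "ty": 6, "tz": 8, "rx": 0, "ry": 0, "rz": -41.4}, {"grip": 7.5, "tx": -0.1, "ty": 6.8, "tz": 9.3, "rx": 0, "ry": 0, "rz": -51.7}]'

```text
time_s: 2.1
tcp_pos: [0.4297, -0.3213, 0.1582]
eef_rot: [0.792, 0.61, -0.001, -0.0]
contact_force: [0.3, 0.2, 0.4]
width: 0.0753
finger_force: 0.0
```

send_rows --deltas '[{"grip": 7.5, "tx": -1.1, "ty": 0.8, "tz": 2, "rx": 0, "ry": 0, "rz": -10.6}, {"grip": 7.5, "tx": -2.3, "ty": 1.5, "tz": 4, "rx": 0, "ry": 0, "rz": -21.2}, {"grip": 7.5, "tx": -3.5, "ty": 2.3, "tz": 6, "rx": 0, "ry": 0, "rz": -31.8}, {"grip": 7.5, "tx": -4.6, "ty": 3, "tz": 8, "rx": 0, "ry": 0, "rz": -42.4}, {"grip": 7.5, "tx": -5.7, "ty": 3.8, "tz": 9, "rx": 0, "ry": 0, "rz": -53}]'

```text
time_s: 2.72
tcp_pos: [0.451, -0.3859, 0.0677]
eef_rot: [0.436, 0.9, -0.0, -0.001]
contact_force: [-0.3, -0.4, -0.4]
width: 0.0748
finger_force: 0.0
```

Run:
```python
from plan import *
print(yawy());plan([(.452,-.385,.008,38)]);f=grab_frame('wrist');save(f,'w3')
```

```text
38.253260442740405
tx 0.00 ty 0.13 tz 5.97 rz 0.3  rows>=1.0
```

View pics/w3.png

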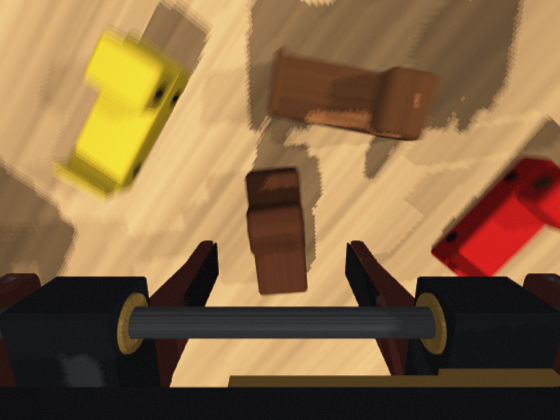

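The pickup sits between the fingers at (277,232), with the lorry beyond at (350,95). Descending and gripping.

send_rows --deltas '[{"grip": 7.5, "tx": 0, "ty": 0.1, "tz": 3, "rx": 0, "ry": 0, "rz": 3}, {"grip": 7.5, "tx": 0, "ty": 0.1, "tz": 5, "rx": 0, "ry": 0, "rz": 3}, {"grip": 7.5, "tx": 0, "ty": 0.1, "tz": 6, "rx": 0, "ry": 0, "rz": 3}, {"grip": 2, "tx": 0, "ty": 0.1, "tz": 6, "rx": 0, "ry": 0, "rz": 3}, {"grip": 2, "tx": 0, "ty": 0.1, "tz": 6, "rx": 0, "ry": 0, "rz": 3}]'

```text
time_s: 3.4
tcp_pos: [0.4543, -0.3825, 0.0104]
eef_rot: [0.461, 0.888, -0.0, 0.001]
contact_force: [-0.7, -0.2, -0.7]
width: 0.0584
finger_force: 0.0
```

send_rows --deltas '[{"grip": 2, "tx": 0, "ty": 0, "tz": 0, "rx": 0, "ry": 0, "rz": 0}, {"grip": 2, "tx": 0, "ty": 0, "tz": 0, "rx": 0, "ry": 0, "rz": 0}, {"grip": 2, "tx": 0, "ty": 0, "tz": -3, "rx": 0, "ry": 0, "rz": 0}, {"grip": 2, "tx": 0, "ty": 0, "tz": -8, "rx": 0, "ry": 0, "rz": 0}, {"grip": 2, "tx": 0, "ty": 0, "tz": -14, "rx": 0, "ry": 0, "rz": 0}]'

```text
time_s: 4.03
tcp_pos: [0.4531, -0.3816, 0.1504]
eef_rot: [0.461, 0.888, 0.0, -0.001]
contact_force: [0.6, -0.6, -1.1]
width: 0.039
finger_force: 29.3
```

```bash
cat >> plan.py <<'E'
C=np.array([.5417,.1534]);TY=4.0
def tr(x,y,z,psi=TY):
    c,s=np.cos(np.radians(TY)),np.sin(np.radians(TY));return (C[0]+c*x-s*y,C[1]+s*x+c*y,z,psi)
E
python3 - <<'E'
from plan import *
print(get_obs()['width'],get_obs()['finger_force'],get_obs()['tcp_pos'])
a=tr(.095,-.02,.15);b=tr(.095,-.02,.045)
m=(.51,-.15,.2,15)
plan([m,a,b]); print(a)
# way back to lorry
plan([(.5,-.05,.2,-5),(.45,-.22,.13,-40),(.429,-.284,.08,-65)],a)
E
```

```text
0.03902867109641121 29.293424567731563 [ 0.45313134 -0.3815788   0.1504302 ]
tx 15.66 ty 17.98 tz -4.96 rz 20.1  rows>=3.9
tx 24.71 ty 19.86 tz 5.00 rz 11.0  rows>=5.1
tx 0.00 ty 0.00 tz 10.50 rz -0.0  rows>=1.7
(np.float64(0.6378637142495658), np.float64(0.1400755840004954), 0.15, 4.0)
tx -18.00 ty -15.08 tz -5.00 rz 9.0  rows>=3.8
tx -17.37 ty -3.50 tz 7.00 rz 35.0  rows>=3.3
tx -6.25 ty 2.51 tz 5.00 rz 25.0  rows>=2.3
```

Pickup held: opening 39 mm, 29 N. Carrying it to the trough, keeping the gripper body clear of the motor.

Run:
```python
from plan import *
a=tr(.055,-.01,.15);b=tr(.055,-.01,.042)
plan([(.51,-.15,.2,15),a,b])
plan([(.5,-.05,.2,-5),(.45,-.22,.13,-40),(.429,-.284,.08,-65)],a)
```

```text
tx 15.66 ty 17.98 tz -4.96 rz 20.1  rows>=3.9
tx 26.45 ty 16.12 tz 5.00 rz 11.0  rows>=5.0
tx 0.00 ty 0.00 tz 10.80 rz -0.0  rows>=1.7
tx -19.00 ty -11.08 tz -5.00 rz 9.0  rows>=3.6
tx -17.37 ty -3.50 tz 7.00 rz 35.0  rows>=3.3
tx -6.25 ty 2.51 tz 5.00 rz 25.0  rows>=2.3
```

send_rows --deltas '[{"grip": 2, "tx": 3.5, "ty": 4, "tz": -2, "rx": 0, "ry": 0, "rz": 5}, {"grip": 2, "tx": 7, "ty": 8, "tz": -4, "rx": 0, "ry": 0, "rz": 10}, {"grip": 2, "tx": 10.5, "ty": 12, "tz": -5, "rx": 0, "ry": 0, "rz": 15}, {"grip": 2, "tx": 14, "ty": 16, "tz": -5, "rx": 0, "ry": 0, "rz": 20}, {"grip": 2, "tx": 15.7, "ty": 18, "tz": -5, "rx": 0, "ry": 0, "rz": 20}]'

```text
time_s: 4.65
tcp_pos: [0.5113, -0.1466, 0.2004]
eef_rot: [0.607, 0.795, 0.0, 0.0]
contact_force: [0.7, -0.6, -1.5]
width: 0.0385
finger_force: 29.3
```

send_rows --deltas '[{"grip": 2, "tx": 5.2, "ty": 3.2, "tz": 0, "rx": 0, "ry": 0, "rz": 3}, {"grip": 2, "tx": 10.4, "ty": 6.4, "tz": 1, "rx": 0, "ry": 0, "rz": 6}, {"grip": 2, "tx": 15.6, "ty": 9.6, "tz": 2, "rx": 0, "ry": 0, "rz": 9}, {"grip": 2, "tx": 21, "ty": 12.8, "tz": 3, "rx": 0, "ry": 0, "rz": 11}, {"grip": 2, "tx": 26, "ty": 16, "tz": 5, "rx": 0, "ry": 0, "rz": 11}]'

```text
time_s: 5.28
tcp_pos: [0.5978, 0.1437, 0.1506]
eef_rot: [0.681, 0.732, 0.001, 0.001]
contact_force: [1.1, 0.1, -0.4]
width: 0.0386
finger_force: 29.3
```

send_rows --deltas '[{"grip": 2, "tx": 0, "ty": 0, "tz": 4, "rx": 0, "ry": 0, "rz": 0}, {"grip": 2, "tx": 0, "ty": 0, "tz": 8, "rx": 0, "ry": 0, "rz": 0}, {"grip": 2, "tx": 0, "ty": 0, "tz": 10.8, "rx": 0, "ry": 0, "rz": 0}, {"grip": 2, "tx": 0, "ty": 0, "tz": 10.8, "rx": 0, "ry": 0, "rz": 0}, {"grip": 5.4, "tx": 0, "ty": 0, "tz": 10.8, "rx": 0, "ry": 0, "rz": 0}]'

```text
time_s: 5.9
tcp_pos: [0.5977, 0.1419, 0.0433]
eef_rot: [0.681, 0.732, 0.001, 0.0]
contact_force: [0.8, 0.3, 0.2]
width: 0.0454
finger_force: 0.0
```

send_rows --deltas '[{"grip": 5.4, "tx": 0, "ty": 0, "tz": 0, "rx": 0, "ry": 0, "rz": 0}, {"grip": 5.4, "tx": 0, "ty": 0, "tz": -2, "rx": 0, "ry": 0, "rz": 0}, {"grip": 5.4, "tx": 0, "ty": 0, "tz": -7, "rx": 0, "ry": 0, "rz": 0}, {"grip": 5.4, "tx": 0, "ty": 0, "tz": -12, "rx": 0, "ry": 0, "rz": 0}]'

```text
time_s: 6.4
tcp_pos: [0.597, 0.1417, 0.1653]
eef_rot: [0.681, 0.732, 0.001, 0.0]
contact_force: [1.0, 0.5, -0.1]
width: 0.0539
finger_force: 0.0
```

send_rows --deltas '[{"grip": 7.5, "tx": -5, "ty": -2.9, "tz": -1, "rx": 0, "ry": 0, "rz": 2}, {"grip": 7.5, "tx": -10, "ty": -5.8, "tz": -2, "rx": 0, "ry": 0, "rz": 5}, {"grip": 7.5, "tx": -15, "ty": -8.7, "tz": -2, "rx": 0, "ry": 0, "rz": 9}, {"grip": 7.5, "tx": -19, "ty": -11, "tz": -2, "rx": 0, "ry": 0, "rz": 9}]'

```text
time_s: 6.9
tcp_pos: [0.5002, -0.058, 0.1843]
eef_rot: [0.737, 0.676, 0.001, 0.001]
contact_force: [0.9, 0.3, 1.3]
width: 0.0751
finger_force: 0.0
```

Run:
```python
from plan import *
f=grab_frame('wrist');save(f,'w4')
plan([(.45,-.22,.14,-38),(.429,-.284,.08,-65)])
```

```text
tx -15.98 ty -3.32 tz 4.38 rz 32.7  rows>=3.1
tx -6.34 ty 2.29 tz 6.00 rz 27.0  rows>=2.5
```

send_rows --deltas '[{"grip": 7.5, "tx": -5, "ty": -1, "tz": 1, "rx": 0, "ry": 0, "rz": 9}, {"grip": 7.5, "tx": -10, "ty": -2, "tz": 2, "rx": 0, "ry": 0, "rz": 18}, {"grip": 7.5, "tx": -15, "ty": -3, "tz": 3, "rx": 0, "ry": 0, "rz": 27}, {"grip": 7.5, "tx": -16, "ty": -3.3, "tz": 4.4, "rx": 0, "ry": 0, "rz": 33}]'

```text
time_s: 7.45
tcp_pos: [0.454, -0.2163, 0.1397]
eef_rot: [0.9, 0.435, 0.001, 0.002]
contact_force: [-0.4, 0.9, -0.1]
width: 0.0746
finger_force: 0.0
```

send_rows --deltas '[{"grip": 7.5, "tx": -2, "ty": 0.8, "tz": 2, "rx": 0, "ry": 0, "rz": 10}, {"grip": 7.5, "tx": -4.5, "ty": 1.6, "tz": 4, "rx": 0, "ry": 0, "rz": 20}, {"grip": 7.5, "tx": -6.3, "ty": 2.3, "tz": 6, "rx": 0, "ry": 0, "rz": 27}, {"grip": 7.5, "tx": -6.3, "ty": 2.3, "tz": 6, "rx": 0, "ry": 0, "rz": 27}]'

```text
time_s: 7.95
tcp_pos: [0.4334, -0.2771, 0.0784]
eef_rot: [0.976, 0.217, -0.0, -0.0]
contact_force: [-0.1, 0.9, 1.2]
width: 0.0749
finger_force: 0.0
```

Run:
```python
from plan import *
f=grab_frame('wrist');t=grab_frame('top')
c=np.hstack([cv2.resize(f['image'],(400,300)),cv2.resize(t['image'][130:330,140:440],(400,267))[:,:] if 0 else cv2.resize(t['image'][120:340,130:423],(400,300))]);cv2.imwrite('pics/m1.png',c[...,::-1])
o=get_obs();print(yawy(),o['tcp_pos'])
plan([(.429,-.284,.008,-65)])
```

```text
-64.68278921104442 [ 0.43494523 -0.27573102  0.07939603]
tx -0.89 ty 0.49 tz 7.14 rz 0.3  rows>=1.2
```

View pics/m1.png

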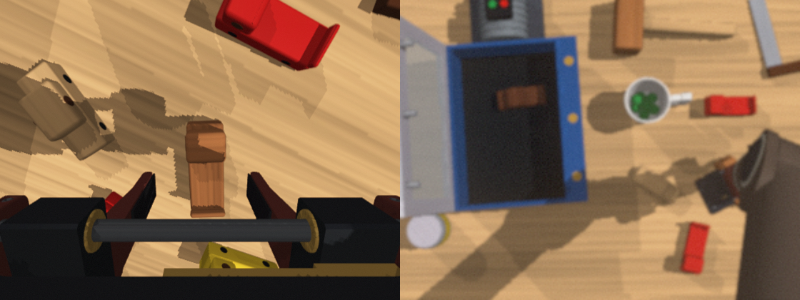

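The left panel shows the lorry centred between the fingers at (206,168). The right panel shows the pickup standing upright in the trough at (521,97), with jug and car unmoved. Gripping the lorry.

send_rows --deltas '[{"grip": 7.5, "tx": -0.3, "ty": 0.3, "tz": 4, "rx": 0, "ry": 0, "rz": 0}, {"grip": 7.5, "tx": -0.5, "ty": 0.3, "tz": 6, "rx": 0, "ry": 0, "rz": 0}, {"grip": 7.5, "tx": -0.5, "ty": 0.3, "tz": 7.3, "rx": 0, "ry": 0, "rz": 0}, {"grip": 2, "tx": -0.5, "ty": 0.3, "tz": 7.3, "rx": 0, "ry": 0, "rz": 0}, {"grip": 2, "tx": -0.5, "ty": 0.3, "tz": 7.3, "rx": 0, "ry": 0, "rz": 0}]'

```text
time_s: 8.68
tcp_pos: [0.4316, -0.2812, 0.006]
eef_rot: [0.976, 0.218, 0.001, 0.0]
contact_force: [-0.9, 0.1, -0.3]
width: 0.0589
finger_force: 0.0
```

send_rows --deltas '[{"grip": 2, "tx": 0, "ty": 0, "tz": 0, "rx": 0, "ry": 0, "rz": 0}, {"grip": 2, "tx": 0, "ty": 0, "tz": 0, "rx": 0, "ry": 0, "rz": 0}, {"grip": 2, "tx": 0, "ty": 0, "tz": -5, "rx": 0, "ry": 0, "rz": 0}, {"grip": 2, "tx": 0, "ty": 0, "tz": -11, "rx": 0, "ry": 0, "rz": 0}, {"grip": 2, "tx": 0, "ty": 0, "tz": -16, "rx": 0, "ry": 0, "rz": 0}]'

```text
time_s: 9.3
tcp_pos: [0.4306, -0.2813, 0.1673]
eef_rot: [0.976, 0.217, 0.0, 0.0]
contact_force: [0.5, -0.7, -1.7]
width: 0.0378
finger_force: 29.8
```

Run:
```python
from plan import *
a=tr(-.025,-.01,.15);b=tr(-.025,-.01,.042)
plan([(.45,-.1,.19,-25),a,b])
plan([(.46,-.02,.2,-10),(.418,-.129,.08,-33)],a)
```

```text
tx 9.45 ty -15.59 tz -2.27 rz -39.9  rows>=3.7
tx 24.75 ty -4.10 tz 4.00 rz -29.0  rows>=4.1
tx 0.00 ty 0.00 tz 10.80 rz -0.0  rows>=1.7
tx -15.73 ty -6.86 tz -5.00 rz 14.0  rows>=2.9
tx -11.46 ty -2.24 tz 12.00 rz 23.0  rows>=2.7
```

send_rows --deltas '[{"grip": 2, "tx": 2.5, "ty": -4, "tz": -1, "rx": 0, "ry": 0, "rz": -10}, {"grip": 2, "tx": 5, "ty": -8, "tz": -2, "rx": 0, "ry": 0, "rz": -20}, {"grip": 2, "tx": 7.5, "ty": -12, "tz": -2.3, "rx": 0, "ry": 0, "rz": -30}, {"grip": 2, "tx": 9.5, "ty": -15.6, "tz": -2.3, "rx": 0, "ry": 0, "rz": -40}]'

```text
time_s: 9.8
tcp_pos: [0.4505, -0.0979, 0.1886]
eef_rot: [0.841, 0.541, 0.0, 0.0]
contact_force: [0.6, 0.4, -1.2]
width: 0.0381
finger_force: 29.8
```

send_rows --deltas '[{"grip": 2, "tx": 5, "ty": -0.8, "tz": 0, "rx": 0, "ry": 0, "rz": -7}, {"grip": 2, "tx": 10, "ty": -1.7, "tz": 0, "rx": 0, "ry": 0, "rz": -14}, {"grip": 2, "tx": 16, "ty": -2.6, "tz": 1, "rx": 0, "ry": 0, "rz": -21}, {"grip": 2, "tx": 21, "ty": -3.5, "tz": 2.5, "rx": 0, "ry": 0, "rz": -29}, {"grip": 2, "tx": 24.7, "ty": -4.1, "tz": 4, "rx": 0, "ry": 0, "rz": -29}]'

```text
time_s: 10.42
tcp_pos: [0.5172, 0.144, 0.1478]
eef_rot: [0.68, 0.733, 0.0, -0.0]
contact_force: [0.1, -0.8, -1.1]
width: 0.0383
finger_force: 29.8
```

send_rows --deltas '[{"grip": 2, "tx": 0, "ty": 0, "tz": 4, "rx": 0, "ry": 0, "rz": 0}, {"grip": 2, "tx": 0, "ty": 0, "tz": 8, "rx": 0, "ry": 0, "rz": 0}, {"grip": 2, "tx": 0, "ty": 0, "tz": 11.3, "rx": 0, "ry": 0, "rz": 0}, {"grip": 2, "tx": 0, "ty": 0, "tz": 11.3, "rx": 0, "ry": 0, "rz": 0}, {"grip": 5.4, "tx": 0, "ty": 0, "tz": 11.3, "rx": 0, "ry": 0, "rz": 0}]'

```text
time_s: 11.05
tcp_pos: [0.5178, 0.142, 0.0362]
eef_rot: [0.681, 0.732, 0.001, 0.0]
contact_force: [-0.4, -0.2, 1.2]
width: 0.0449
finger_force: 0.0
```

send_rows --deltas '[{"grip": 5.4, "tx": 0, "ty": 0, "tz": 0, "rx": 0, "ry": 0, "rz": 0}, {"grip": 5.4, "tx": 0, "ty": 0, "tz": -2, "rx": 0, "ry": 0, "rz": 0}, {"grip": 5.4, "tx": 0, "ty": 0, "tz": -7, "rx": 0, "ry": 0, "rz": 0}, {"grip": 5.4, "tx": 0, "ty": 0, "tz": -13, "rx": 0, "ry": 0, "rz": 0}]'

```text
time_s: 11.55
tcp_pos: [0.5168, 0.1415, 0.1671]
eef_rot: [0.681, 0.732, -0.0, -0.0]
contact_force: [1.1, 0.1, 1.0]
width: 0.054
finger_force: 0.0
```

send_rows --deltas '[{"grip": 7.5, "tx": -5, "ty": -2.2, "tz": -1, "rx": 0, "ry": 0, "rz": 4}, {"grip": 7.5, "tx": -10, "ty": -4.5, "tz": -2, "rx": 0, "ry": 0, "rz": 9}, {"grip": 7.5, "tx": -15.7, "ty": -6.9, "tz": -2, "rx": 0, "ry": 0, "rz": 14}, {"grip": 7.5, "tx": -15.7, "ty": -6.9, "tz": -2, "rx": 0, "ry": 0, "rz": 14}]'

```text
time_s: 12.05
tcp_pos: [0.4586, -0.0246, 0.1864]
eef_rot: [0.768, 0.64, -0.0, 0.002]
contact_force: [0.7, 0.7, -0.8]
width: 0.0752
finger_force: 0.0
```

Run:
```python
from plan import *
plan([(.418,-.129,.08,-33)])
```

```text
tx -11.00 ty -2.12 tz 10.64 rz 22.6  rows>=2.5
```

send_rows --deltas '[{"grip": 8, "tx": -4, "ty": -0.8, "tz": 3, "rx": 0, "ry": 0, "rz": 8}, {"grip": 8, "tx": -8, "ty": -1.6, "tz": 6, "rx": 0, "ry": 0, "rz": 16}, {"grip": 8, "tx": -11, "ty": -2.1, "tz": 9, "rx": 0, "ry": 0, "rz": 23}, {"grip": 8, "tx": -11, "ty": -2.1, "tz": 9, "rx": 0, "ry": 0, "rz": 23}]'

```text
time_s: 12.55
tcp_pos: [0.4188, -0.1254, 0.0941]
eef_rot: [0.879, 0.477, -0.001, -0.001]
contact_force: [0.2, 0.6, 0.4]
width: 0.0796
finger_force: 0.0
```

Run:
```python
from toys import *
from plan import *
import pickle
f=grab_frame('wrist');t=grab_frame('top');pickle.dump((f,t),open('w5.pkl','wb'))
u,v=proj(f,(.418,-.129,.02));print(u,v,get_obs()['tcp_pos'],yawy())
c=seg(f,(u-65,v-95,u+65,v+95));print(info(f,c,.025))
cv2.drawContours(f['image'],[c],-1,(0,255,0),1)
cv2.imwrite('pics/m2.png',np.hstack([cv2.resize(f['image'],(400,300)),cv2.resize(t['image'][120:340,130:423],(400,300))])[...,::-1])
plan([(.418,-.129,.007,-33)])
```

```text
283.0618532448984 224.22752295275276 [ 0.42118044 -0.12357553  0.09581269] -32.72679301258528
(array([ 0.42352825, -0.11379136]), [0.056910138577222824, 0.12274827063083649], np.float32(58.656036))
tx -0.63 ty 0.03 tz 8.88 rz 0.3  rows>=1.4
```

View pics/m2.png

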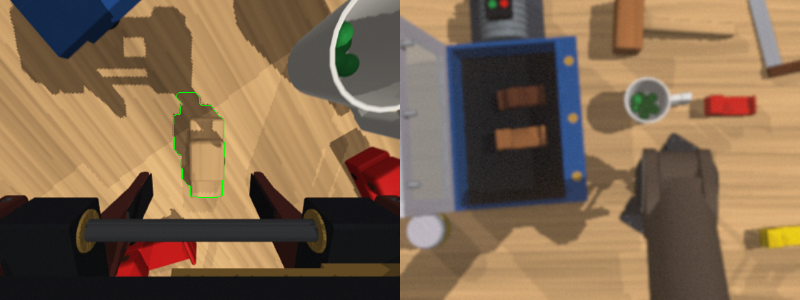

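The car is at about (206,160), exactly where the measured position projects, so it hasn't moved. The pickup and lorry lie side by side in the trough. Gripping the car.

send_rows --deltas '[{"grip": 8, "tx": -0.3, "ty": 0.1, "tz": 4, "rx": 0, "ry": 0, "rz": 0}, {"grip": 8, "tx": -0.5, "ty": 0.2, "tz": 7.5, "rx": 0, "ry": 0, "rz": 0}, {"grip": 8, "tx": -0.5, "ty": 0.2, "tz": 8.8, "rx": 0, "ry": 0, "rz": 0}, {"grip": 2, "tx": -0.5, "ty": 0.2, "tz": 8.8, "rx": 0, "ry": 0, "rz": 0}, {"grip": 2, "tx": -0.5, "ty": 0.2, "tz": 8.8, "rx": 0, "ry": 0, "rz": 0}]'

```text
time_s: 13.28
tcp_pos: [0.4202, -0.1297, 0.0082]
eef_rot: [0.878, 0.479, 0.001, 0.001]
contact_force: [0.0, -0.6, 0.2]
width: 0.0635
finger_force: 0.0
```

send_rows --deltas '[{"grip": 2, "tx": 0, "ty": 0, "tz": 0, "rx": 0, "ry": 0, "rz": 0}, {"grip": 2, "tx": 0, "ty": 0, "tz": 0, "rx": 0, "ry": 0, "rz": 0}, {"grip": 2, "tx": 0, "ty": 0, "tz": -5, "rx": 0, "ry": 0, "rz": 0}, {"grip": 2, "tx": 0, "ty": 0, "tz": -11, "rx": 0, "ry": 0, "rz": 0}, {"grip": 2, "tx": 0, "ty": 0, "tz": -17, "rx": 0, "ry": 0, "rz": 0}]'

```text
time_s: 13.9
tcp_pos: [0.4185, -0.1298, 0.179]
eef_rot: [0.878, 0.478, -0.0, -0.0]
contact_force: [1.2, -1.3, -0.9]
width: 0.0379
finger_force: 30.0
```

Run:
```python
from plan import *
a=tr(-.1,-.01,.15)
plan([a])
```

```text
tx 23.67 ty -12.42 tz 2.90 rz -36.9  rows>=4.3
```

send_rows --deltas '[{"grip": 2, "tx": 5, "ty": -2.6, "tz": 0, "rx": 0, "ry": 0, "rz": -8}, {"grip": 2, "tx": 10, "ty": -5.2, "tz": 0, "rx": 0, "ry": 0, "rz": -16}, {"grip": 2, "tx": 15, "ty": -7.8, "tz": 1, "rx": 0, "ry": 0, "rz": -25}, {"grip": 2, "tx": 20, "ty": -10.4, "tz": 2, "rx": 0, "ry": 0, "rz": -34}, {"grip": 2, "tx": 23.7, "ty": -12.4, "tz": 3, "rx": 0, "ry": 0, "rz": -37}]'

```text
time_s: 14.52
tcp_pos: [0.4434, 0.1387, 0.1471]
eef_rot: [0.68, 0.734, 0.0, 0.0]
contact_force: [0.4, -0.8, -1.5]
width: 0.0378
finger_force: 30.0
```

send_rows --deltas '[{"grip": 2, "tx": 0, "ty": 0, "tz": 4, "rx": 0, "ry": 0, "rz": 0}, {"grip": 2, "tx": 0, "ty": 0, "tz": 8, "rx": 0, "ry": 0, "rz": 0}, {"grip": 2, "tx": 0, "ty": 0, "tz": 11, "rx": 0, "ry": 0, "rz": 0}, {"grip": 2, "tx": 0, "ty": 0, "tz": 11, "rx": 0, "ry": 0, "rz": 0}, {"grip": 5, "tx": 0, "ty": 0, "tz": 11, "rx": 0, "ry": 0, "rz": 0}]'

```text
time_s: 15.15
tcp_pos: [0.4435, 0.1364, 0.0371]
eef_rot: [0.681, 0.732, -0.0, 0.0]
contact_force: [0.3, -0.3, -0.8]
width: 0.0444
finger_force: 0.0
```

send_rows --deltas '[{"grip": 5, "tx": 0, "ty": 0, "tz": 0, "rx": 0, "ry": 0, "rz": 0}, {"grip": 5, "tx": 0, "ty": 0, "tz": -2, "rx": 0, "ry": 0, "rz": 0}, {"grip": 5, "tx": 0, "ty": 0, "tz": -7, "rx": 0, "ry": 0, "rz": 0}, {"grip": 5, "tx": 0, "ty": 0, "tz": -13, "rx": 0, "ry": 0, "rz": 0}, {"grip": 5, "tx": 0, "ty": 0, "tz": -19, "rx": 0, "ry": 0, "rz": 0}]'

```text
time_s: 15.78
tcp_pos: [0.4432, 0.1363, 0.2293]
eef_rot: [0.681, 0.732, 0.0, 0.0]
contact_force: [0.7, 0.5, 0.0]
width: 0.0499
finger_force: 0.0
```

Run:
```python
from plan import *
print(get_obs()['joints'])
plan([(.53,-.09,.28,0),(.56,-.3,.26,0)])
```

```text
[ 0.22676731  0.19454571 -0.7086098   1.92621216  0.14410701  1.07076001
 -0.4699113 ]
tx -23.19 ty 7.03 tz -5.07 rz 4.1  rows>=4.0
tx -21.00 ty 3.00 tz 2.00 rz 0.0  rows>=3.4
```

All three bodies are in. Now moving behind the jug's handle and testing whether the tool can be levelled to point along +y.

send_rows --deltas '[{"grip": 5, "tx": -6, "ty": 1.8, "tz": -1.5, "rx": 0, "ry": 0, "rz": 1}, {"grip": 5, "tx": -12, "ty": 3.5, "tz": -3, "rx": 0, "ry": 0, "rz": 2}, {"grip": 5, "tx": -18, "ty": 5, "tz": -5, "rx": 0, "ry": 0, "rz": 3}, {"grip": 5, "tx": -23, "ty": 7, "tz": -5, "rx": 0, "ry": 0, "rz": 4}]'

```text
time_s: 16.27
tcp_pos: [0.5307, -0.0902, 0.2794]
eef_rot: [0.707, 0.707, 0.001, 0.002]
contact_force: [0.2, 0.1, 0.4]
width: 0.0497
finger_force: 0.0
```

send_rows --deltas '[{"grip": 5, "tx": -6, "ty": 0.8, "tz": 0, "rx": 0, "ry": 0, "rz": 0}, {"grip": 5, "tx": -12, "ty": 1.6, "tz": 0, "rx": 0, "ry": 0, "rz": 0}, {"grip": 5, "tx": -18, "ty": 2.4, "tz": 0, "rx": 0, "ry": 0, "rz": 0}, {"grip": 5, "tx": -21, "ty": 3, "tz": 0, "rx": 0, "ry": 10, "rz": 0}, {"grip": 5, "tx": -21, "ty": 3, "tz": 0, "rx": 0, "ry": 20, "rz": 0}]'

```text
time_s: 16.9
tcp_pos: [0.5601, -0.301, 0.2779]
eef_rot: [0.696, 0.696, 0.125, -0.123]
contact_force: [-0.3, 0.1, -0.2]
width: 0.05
finger_force: 0.0
```

send_rows --deltas '[{"grip": 5, "tx": 0, "ty": 0, "tz": 0, "rx": 0, "ry": 10, "rz": 0}, {"grip": 5, "tx": 0, "ty": 0, "tz": 0, "rx": 0, "ry": 20, "rz": 0}, {"grip": 5, "tx": 0, "ty": 0, "tz": 0, "rx": 0, "ry": 30, "rz": 0}, {"grip": 5, "tx": 0, "ty": 0, "tz": 0, "rx": 0, "ry": 40, "rz": 0}]'

```text
time_s: 17.4
tcp_pos: [0.5601, -0.2992, 0.2778]
eef_rot: [0.611, 0.612, 0.355, -0.354]
contact_force: [0.9, 0.8, -0.2]
width: 0.0499
finger_force: 0.0
```

Run:
```python
from plan import *
import pickle
np.set_printoptions(precision=3,suppress=True)
o=get_obs();print(o['joints'],o['tcp_pos']);print(R.from_quat(o['eef_rot']).as_matrix())
t=grab_frame('top');s=grab_frame('scene');pickle.dump((t,s),open('w6.pkl','wb'))
cv2.imwrite('pics/m3.png',np.hstack([cv2.resize(s['image'],(400,300)),cv2.resize(t['image'][120:340,200:493],(400,300))])[...,::-1])
```

```text
[ 1.031  0.936 -0.567  1.057 -0.426  1.835  0.54 ] [ 0.56  -0.299  0.278]
[[-0.002  1.     0.   ]
 [ 0.496  0.001  0.868]
 [ 0.868  0.002 -0.496]]
```

View pics/m3.png

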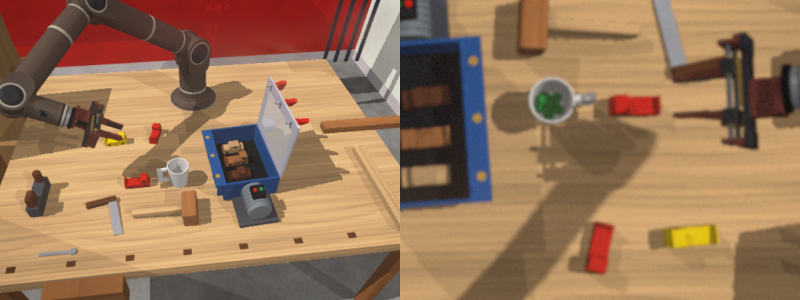

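The left panel shows the tool at 60° from vertical, pointing at the jug. j6 is at 1.835, near its limit. The right panel shows car, lorry and pickup all in the trough, and the jug handle at (587,98) pointing at the gripper. Now I measure the handle accurately.

Run:
```python
from plan import *
import pickle
np.set_printoptions(precision=3,suppress=True)
t,s=pickle.load(open('w6.pkl','rb')); w=grab_frame('wrist');pickle.dump(w,open('w7.pkl','wb'))
def white(f,box,v0):
    h=cv2.cvtColor(f['image'],cv2.COLOR_RGB2HSV);m=cv2.inRange(h,(0,0,v0),(180,45,255));k=np.zeros_like(m);x0,y0,x1,y1=box;k[y0:y1,x0:x1]=m[y0:y1,x0:x1];return k
m=white(t,(285,165,360,225),140);ys,xs=np.nonzero(m);print('top',xs.min(),xs.max(),ys.min(),ys.max())
for x in range(320,350,2):
    q=ys[xs==x];print((x,q.min(),q.max()) if len(q) else x,end=' ')
print()
m=white(s,(200,200,280,275),120);ys,xs=np.nonzero(m);print('scene',xs.min(),xs.max(),ys.min(),ys.max())
for y in range(ys.min(),ys.max(),3):
    q=xs[ys==y];print((y,q.min(),q.max(),len(q)),end=' ')
print()
print('proj wrist',proj(w,(.585,-.11,.1)),proj(w,(.588,-.184,.095)))
cv2.imwrite('pics/m4.png',np.vstack([np.hstack([cv2.resize(t['image'][160:230,285:365],(400,350),interpolation=2),cv2.resize(s['image'][205:275,205:285],(400,350),interpolation=2)]),np.hstack([cv2.resize(w['image'][:250],(560,250)),np.zeros((250,240,3),np.uint8)])])[...,::-1])
```

```text
top 294 342 177 210
(320, np.int64(180), np.int64(207)) (322, np.int64(181), np.int64(206)) (324, np.int64(183), np.int64(204)) (326, np.int64(187), np.int64(200)) (328, np.int64(189), np.int64(196)) (330, np.int64(189), np.int64(194)) (332, np.int64(189), np.int64(193)) (334, np.int64(190), np.int64(192)) (336, np.int64(189), np.int64(192)) (338, np.int64(189), np.int64(192)) (340, np.int64(189), np.int64(189)) (342, np.int64(189), np.int64(191)) 344 346 348 
scene 219 263 221 262
(221, np.int64(244), np.int64(254), 11) (224, np.int64(238), np.int64(260), 23) (227, np.int64(236), np.int64(263), 28) (230, np.int64(234), np.int64(263), 30) (233, np.int64(233), np.int64(263), 31) (236, np.int64(220), np.int64(263), 44) (239, np.int64(219), np.int64(262), 44) (242, np.int64(220), np.int64(262), 34) (245, np.int64(221), np.int64(262), 33) (248, np.int64(221), np.int64(262), 38) (251, np.int64(221), np.int64(262), 42) (254, np.int64(222), np.int64(261), 28) (257, np.int64(240), np.int64(260), 21) (260, np.int64(243), np.int64(257), 15) 
proj wrist [300.653 221.098] [305.618 265.978]
```

View pics/m4.png

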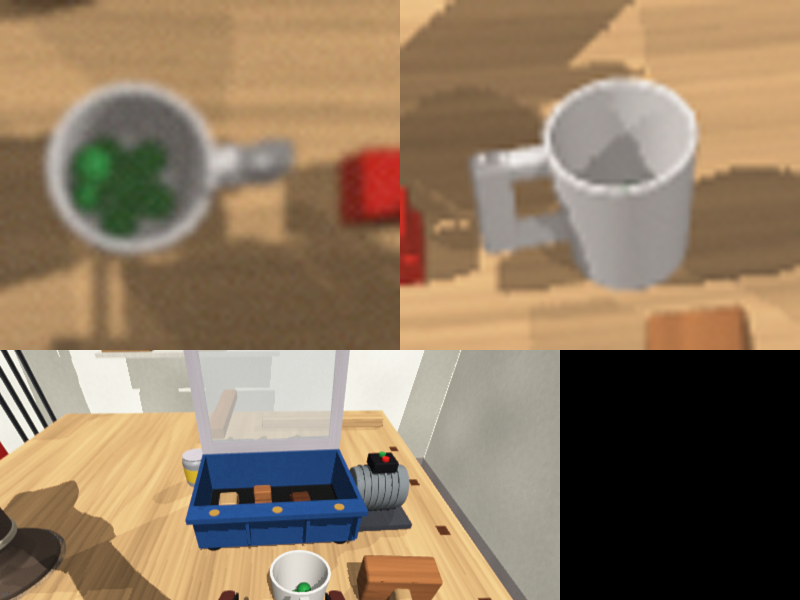

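The handle bar's middle comes out at about (0.588,-0.184) and the rim centre at (0.584,-0.110). They are 73 mm apart against 75 mm expected, so they fit. A 60° tilt clears the red look-alike behind the handle, so I'll take that as the grasp tilt. Checking the bar height from two views and planning the approach.

```bash
cat >> plan.py <<'E'
def ori(a,tau):
    a=np.radians(a); x=np.array([np.cos(a),np.sin(a),0]); z=np.array([0,0,-1.]); y=np.cross(z,x)
    return R.from_matrix(np.c_[x,y,z])*R.from_rotvec([0,np.radians(tau),0])
def gplan(wps,off=.019):
    "waypoints (grasp x,y,z,heading a,tilt): each printed as the end row of a call from the one before"
    o=get_obs();p,r=o['tcp_pos'],R.from_quat(o['eef_rot'])
    for w in wps:
        r2=ori(*w[3:5]); p2=np.array(w[:3])+off*r2.as_matrix()[:,2]
        t=r.inv().apply(p2-p)*100; v=np.degrees((r.inv()*r2).as_rotvec())
        print('t %.1f %.1f %.1f  r %.1f %.1f %.1f rows>=%.1f'%(*t,*v,max(np.linalg.norm(t)/6.25,np.linalg.norm(v)/10.7)))
        p,r=p2,r2
E
python3 - <<'E'
from plan import *
import pickle
t,s=pickle.load(open('w6.pkl','rb'))
print(tri(t,(338.6,191.6),s,(223,236.4)),onz(t,338.6,191.6,.095),onz(t,311,193.2,.1))
gplan([(.588,-.236,.105,92,60),(.588,-.184,.075,92,60)])
E
```

```text
(array([ 0.58760603, -0.18374563,  0.09518217]), np.float64(0.0022118472388201623)) [ 0.5876563  -0.18265451  0.095     ] [ 0.58354683 -0.11016928  0.1       ]
t -11.4 2.9 15.8  r 1.6 -0.1 -1.2 rows>=3.1
t 0.0 0.2 6.0  r 0.0 0.0 0.0 rows>=1.0
```

The bar top triangulates to z=0.0952, against 0.095 expected.

send_rows --deltas '[{"grip": 5, "tx": -3, "ty": 0.8, "tz": 4, "rx": 0.5, "ry": 0, "rz": -0.5}, {"grip": 5, "tx": -6, "ty": 1.6, "tz": 8, "rx": 1, "ry": 0, "rz": -1}, {"grip": 5, "tx": -9, "ty": 2.3, "tz": 12, "rx": 1.6, "ry": 0, "rz": -1.2}, {"grip": 5, "tx": -11.4, "ty": 2.9, "tz": 15.8, "rx": 1.6, "ry": 0, "rz": -1.2}, {"grip": 5, "tx": -11.4, "ty": 2.9, "tz": 15.8, "rx": 1.6, "ry": 0, "rz": -1.2}]'

```text
time_s: 18.18
tcp_pos: [0.5891, -0.215, 0.0998]
eef_rot: [0.599, 0.626, 0.347, -0.359]
contact_force: [0.7, 0.2, 1.1]
width: 0.0499
finger_force: 0.0
```

Run:
```python
from plan import *
o=get_obs();print(o['joints'],o['tcp_pos'],o['contact_force'])
gplan([(.588,-.184,.075,92,60)])
```

```text
[ 0.94606919  1.0766334  -0.55726747  1.23419604 -0.36096234  1.54110547
  0.669635  ] [ 0.58909715 -0.21502129  0.09981637] [0.7306052  0.18803765 1.12579327]
t -0.6 0.0 5.8  r -0.2 0.1 0.4 rows>=0.9
```

send_rows --deltas '[{"grip": 5, "tx": -0.5, "ty": 0, "tz": 2.5, "rx": 0, "ry": 0, "rz": 0}, {"grip": 5, "tx": -0.5, "ty": 0, "tz": 4.5, "rx": 0, "ry": 0, "rz": 0}, {"grip": 5, "tx": -0.5, "ty": 0, "tz": 5.7, "rx": 0, "ry": 0, "rz": 0}, {"grip": 5, "tx": -0.5, "ty": 0, "tz": 5.7, "rx": 0, "ry": 0, "rz": 0}, {"grip": 0.5, "tx": -0.5, "ty": 0, "tz": 5.7, "rx": 0, "ry": 0, "rz": 0}]'

```text
time_s: 18.8
tcp_pos: [0.5881, -0.1725, 0.0675]
eef_rot: [0.601, 0.625, 0.348, -0.357]
contact_force: [0.1, -0.4, -0.7]
width: 0.0434
finger_force: 0.0
```

send_rows --deltas '[{"grip": 0.5, "tx": 0, "ty": 0, "tz": 0, "rx": 0, "ry": 0, "rz": 0}, {"grip": 0.5, "tx": 0, "ty": 0, "tz": 0, "rx": 0, "ry": 0, "rz": 0}, {"grip": 0.5, "tx": 0, "ty": 0, "tz": 0, "rx": 0, "ry": 0, "rz": 0}, {"grip": 0.5, "tx": 0, "ty": 0, "tz": 0, "rx": 0, "ry": 0, "rz": 0}]'

```text
time_s: 19.3
tcp_pos: [0.5874, -0.1713, 0.0665]
eef_rot: [0.6, 0.624, 0.348, -0.359]
contact_force: [-1.3, -1.4, 0.2]
width: 0.016
finger_force: 30.0
```

Run:
```python
from plan import *
o=get_obs();print(o['joints'],o['tcp_pos'],o['contact_force'],o['width'],o['finger_force'])
a=tr(0,-.06,.25)[:3]
gplan([(.575,-.19,.25,85,60),(.55,.0,.25,65,60),(*a,55,60),(*a,55,20),(*a,55,-20),(*a,55,-45)])
```

```text
[ 0.92971203  1.08482437 -0.56733968  1.33270208 -0.36955503  1.42602636
  0.68978382] [ 0.58740763 -0.17131531  0.0664676 ] [-1.28970622 -1.42910259  0.24946747] 0.015989983856384716 29.963218867778778
t 15.0 -1.0 -8.9  r -6.0 -0.0 3.7 rows>=2.8
t 9.3 -3.6 16.1  r -17.3 -0.0 10.0 rows>=3.0
t 4.1 -4.0 7.2  r -8.7 0.0 5.0 rows>=1.5
t -1.2 -0.0 -0.4  r 0.0 -40.0 0.0 rows>=3.7
t -1.2 0.0 -0.4  r 0.0 -40.0 0.0 rows>=3.7
t -0.8 -0.0 -0.2  r 0.0 -25.0 0.0 rows>=2.3
```

Handle held at 16 mm and 30 N. Lifting gently.

send_rows --deltas '[{"grip": 0.5, "tx": 1.3, "ty": 0, "tz": -0.8, "rx": 0, "ry": 0, "rz": 0}, {"grip": 0.5, "tx": 4, "ty": -0.2, "tz": -2.5, "rx": -1, "ry": 0, "rz": 0.5}, {"grip": 0.5, "tx": 8, "ty": -0.5, "tz": -5, "rx": -3, "ry": 0, "rz": 2}, {"grip": 0.5, "tx": 12, "ty": -0.8, "tz": -7.5, "rx": -5, "ry": 0, "rz": 3}, {"grip": 0.5, "tx": 15, "ty": -1, "tz": -8.9, "rx": -6, "ry": 0, "rz": 3.7}]'

```text
time_s: 19.92
tcp_pos: [0.577, -0.1742, 0.2436]
eef_rot: [0.639, 0.586, 0.369, -0.336]
contact_force: [-0.1, 0.2, -1.5]
width: 0.0155
finger_force: 30.0
```

send_rows --deltas '[{"grip": 0.5, "tx": 1.2, "ty": -0.5, "tz": 2.1, "rx": -2, "ry": 0, "rz": 1}, {"grip": 0.5, "tx": 3.6, "ty": -1.4, "tz": 6.2, "rx": -6, "ry": 0, "rz": 3.5}, {"grip": 0.5, "tx": 6, "ty": -2.3, "tz": 10.3, "rx": -11, "ry": 0, "rz": 6.5}, {"grip": 0.5, "tx": 8.2, "ty": -3.2, "tz": 14.2, "rx": -15.5, "ry": 0, "rz": 9}, {"grip": 0.5, "tx": 9.3, "ty": -3.6, "tz": 16.1, "rx": -17.3, "ry": 0, "rz": 10}]'

```text
time_s: 20.55
tcp_pos: [0.555, 0.0179, 0.2413]
eef_rot: [0.73, 0.466, 0.421, -0.269]
contact_force: [0.6, -0.3, -0.7]
width: 0.0157
finger_force: 30.0
```

Run:
```python
from plan import *
o=get_obs();print(o['joints'],o['tcp_pos'],o['contact_force'],o['width'],o['finger_force'])
a=tr(0,-.06,.25)[:3]
gplan([(*a,55,60),(*a,55,20),(*a,55,-20),(*a,55,-45)])
f=grab_frame('wrist');save(f,'w8')
h=cv2.cvtColor(f['image'],cv2.COLOR_RGB2HSV);print('green',cv2.countNonZero(cv2.inRange(h,(50,100,30),(75,255,255))))
```

```text
[ 1.08139811  0.54240773 -0.79712372  2.01016927 -0.91135117  0.89593231
  0.59321718] [0.55499864 0.0178548  0.2413045 ] [ 0.61810097 -0.27316974 -0.74164452] 0.01565477227314309 29.998071491718292
t 4.0 -3.7 7.1  r -8.8 0.1 5.1 rows>=1.4
t -1.2 -0.0 -0.4  r 0.0 -40.0 0.0 rows>=3.7
t -1.2 0.0 -0.4  r 0.0 -40.0 0.0 rows>=3.7
t -0.8 -0.0 -0.2  r 0.0 -25.0 0.0 rows>=2.3
green 114
```

send_rows --deltas '[{"grip": 0.5, "tx": 1, "ty": -1, "tz": 2, "rx": -2.5, "ry": 0, "rz": 1.5}, {"grip": 0.5, "tx": 2.5, "ty": -2.3, "tz": 4.5, "rx": -6, "ry": 0, "rz": 3.5}, {"grip": 0.5, "tx": 4, "ty": -3.7, "tz": 7, "rx": -8.8, "ry": 0, "rz": 5}, {"grip": 0.5, "tx": 4, "ty": -3.7, "tz": 7, "rx": -8.8, "ry": 0, "rz": 5}]'

```text
time_s: 21.1
tcp_pos: [0.5556, 0.1069, 0.2419]
eef_rot: [0.767, 0.401, 0.444, -0.232]
contact_force: [-0.3, 0.7, -1.9]
width: 0.0156
finger_force: 30.0
```

send_rows --deltas '[{"grip": 0.5, "tx": -0.2, "ty": 0, "tz": -0.1, "rx": 0, "ry": -8, "rz": 0}, {"grip": 0.5, "tx": -0.5, "ty": 0, "tz": -0.2, "rx": 0, "ry": -17, "rz": 0}, {"grip": 0.5, "tx": -0.8, "ty": 0, "tz": -0.3, "rx": 0, "ry": -26, "rz": 0}, {"grip": 0.5, "tx": -1, "ty": 0, "tz": -0.4, "rx": 0, "ry": -34, "rz": 0}, {"grip": 0.5, "tx": -1.2, "ty": 0, "tz": -0.4, "rx": 0, "ry": -40, "rz": 0}]'

```text
time_s: 21.72
tcp_pos: [0.5527, 0.0947, 0.2346]
eef_rot: [0.874, 0.454, 0.153, -0.077]
contact_force: [-0.6, -0.2, -2.8]
width: 0.0157
finger_force: 30.0
```

Run:
```python
from plan import *
o=get_obs();print(o['joints'],o['tcp_pos'],o['contact_force'],o['width'],o['finger_force'])
a=tr(0,-.06,.25)[:3]
gplan([(*a,55,-15),(*a,55,-45)])
```

```text
[ 0.45133912  0.23512354 -0.6309962   1.9126223  -0.14730581  0.79836672
 -0.67100069] [0.55274978 0.0947159  0.23457095] [-0.58677037 -0.16372409 -2.84188909] 0.0156512550604045 29.998664259910583
t -1.0 -0.5 -0.1  r 0.3 -34.7 -0.1 rows>=3.2
t -1.0 -0.0 -0.3  r 0.0 -30.0 -0.0 rows>=2.8
```

send_rows --deltas '[{"grip": 0.5, "tx": -0.2, "ty": -0.1, "tz": 0, "rx": 0, "ry": -7, "rz": 0}, {"grip": 0.5, "tx": -0.4, "ty": -0.2, "tz": 0, "rx": 0, "ry": -14, "rz": 0}, {"grip": 0.5, "tx": -0.6, "ty": -0.3, "tz": 0, "rx": 0, "ry": -21, "rz": 0}, {"grip": 0.5, "tx": -0.8, "ty": -0.4, "tz": 0, "rx": 0, "ry": -28, "rz": 0}, {"grip": 0.5, "tx": -1, "ty": -0.5, "tz": 0, "rx": 0, "ry": -35, "rz": 0}]'

```text
time_s: 22.35
tcp_pos: [0.543, 0.0896, 0.2305]
eef_rot: [0.88, 0.456, -0.117, 0.063]
contact_force: [0.6, -0.0, -2.0]
width: 0.0161
finger_force: 30.0
```

send_rows --deltas '[{"grip": 0.5, "tx": -0.2, "ty": 0, "tz": 0, "rx": 0, "ry": -5, "rz": 0}, {"grip": 0.5, "tx": -0.4, "ty": 0, "tz": -0.1, "rx": 0, "ry": -10, "rz": 0}, {"grip": 0.5, "tx": -0.6, "ty": 0, "tz": -0.1, "rx": 0, "ry": -15, "rz": 0}, {"grip": 0.5, "tx": -0.8, "ty": 0, "tz": -0.2, "rx": 0, "ry": -20, "rz": 0}, {"grip": 0.5, "tx": -0.9, "ty": 0, "tz": -0.2, "rx": 0, "ry": -25, "rz": 0}]'

```text
time_s: 22.98
tcp_pos: [0.5383, 0.0834, 0.2346]
eef_rot: [0.834, 0.432, -0.304, 0.159]
contact_force: [0.6, -1.4, -1.5]
width: 0.0159
finger_force: 30.0
```

send_rows --deltas '[{"grip": 0.5, "tx": 0, "ty": 0, "tz": 0, "rx": 0, "ry": -5, "rz": 0}, {"grip": 0.5, "tx": 0, "ty": 0, "tz": 0, "rx": 0, "ry": -8, "rz": 0}, {"grip": 0.5, "tx": 0, "ty": 0, "tz": 0, "rx": 0, "ry": -8, "rz": 0}, {"grip": 0.5, "tx": 0, "ty": 0, "tz": 0, "rx": 0, "ry": -8, "rz": 0}, {"grip": 0.5, "tx": 0, "ty": 0, "tz": 0, "rx": 0, "ry": -8, "rz": 0}]'

```text
time_s: 23.6
tcp_pos: [0.5378, 0.0837, 0.2338]
eef_rot: [0.811, 0.421, -0.36, 0.188]
contact_force: [0.1, -0.3, -0.9]
width: 0.0161
finger_force: 30.0
```

Run:
```python
from plan import *
np.set_printoptions(precision=3,suppress=True)
o=get_obs();print(o['joints'],o['tcp_pos'],o['contact_force'],o['width'],o['finger_force'])
print(R.from_quat(o['eef_rot']).as_matrix())
for n in('top','scene','wrist'):
    f=grab_frame(n);save(f,n+'9');h=cv2.cvtColor(f['image'],cv2.COLOR_RGB2HSV);m=cv2.inRange(h,(50,100,30),(75,255,255))
    k,l,st,c=cv2.connectedComponentsWithStats(m);print(n,[(c[i].round(),st[i,4]) for i in range(1,k) if st[i,4]>6])
```

```text
[-0.447  0.721 -0.05   1.333  0.385  1.853 -1.153] [0.538 0.084 0.234] [ 0.101 -0.301 -0.932] 0.01606998246664074 29.999735355377197
[[ 0.386  0.818 -0.426]
 [ 0.548 -0.575 -0.607]
 [-0.742  0.001 -0.671]]
top [(array([197., 122.]), np.int32(40)), (array([233., 176.]), np.int32(45)), (array([201., 205.]), np.int32(47)), (array([186., 209.]), np.int32(26))]
scene [(array([363., 228.]), np.int32(52)), (array([326., 233.]), np.int32(62)), (array([349., 233.]), np.int32(40)), (array([317., 239.]), np.int32(39)), (array([365., 264.]), np.int32(30))]
wrist [(array([268.,   4.]), np.int32(188)), (array([323.,  16.]), np.int32(1185))]
```

The measured load has dropped and green now shows only in the tub. Tilting back and counting balls before setting the jug down.

Run:
```python
from plan import *
a=tr(0,-.06,.25)[:3]
gplan([(*a,55,0),(*a,55,45),(.55,.0,.25,65,60),(.575,-.19,.25,85,60),(.588,-.184,.09,92,60)])
```

```text
t 1.1 0.1 -0.8  r 0.0 47.9 -0.1 rows>=4.5
t 1.3 -0.0 -0.6  r 0.0 45.0 0.0 rows>=4.2
t -4.8 5.4 -5.3  r 8.0 15.0 -6.1 rows>=1.7
t -8.1 9.7 -14.1  r 17.3 0.0 -10.0 rows>=3.0
t -13.5 1.0 8.6  r 6.1 0.0 -3.5 rows>=2.6
```

send_rows --deltas '[{"grip": 0.5, "tx": 0.2, "ty": 0, "tz": 0, "rx": 0, "ry": 9, "rz": 0}, {"grip": 0.5, "tx": 0.5, "ty": 0, "tz": 0, "rx": 0, "ry": 19, "rz": 0}, {"grip": 0.5, "tx": 0.8, "ty": 0, "tz": 0, "rx": 0, "ry": 29, "rz": 0}, {"grip": 0.5, "tx": 1.2, "ty": 0, "tz": 0, "rx": 0, "ry": 38, "rz": 0}, {"grip": 0.5, "tx": 1.5, "ty": 0, "tz": 0, "rx": 0, "ry": 47, "rz": 0}]'

```text
time_s: 24.38
tcp_pos: [0.5437, 0.0918, 0.2229]
eef_rot: [0.887, 0.461, -0.005, 0.004]
contact_force: [-0.2, 0.4, -1.6]
width: 0.016
finger_force: 30.0
```

Run:
```python
from plan import *
o=get_obs();print(o['joints'],o['width'])
a=tr(0,-.06,.25)[:3]
gplan([(*a,55,45),(.55,.0,.25,65,60),(.575,-.19,.25,85,60),(.588,-.184,.09,92,60)])
```

```text
[-0.12335406  0.29812334 -0.17238282  1.76290382  0.06771914  1.09297367
 -0.93239432] 0.01595374792383986
t 1.6 0.1 -1.4  r 0.2 45.7 -0.0 rows>=4.3
t -4.8 5.4 -5.3  r 8.0 15.0 -6.1 rows>=1.7
t -8.1 9.7 -14.1  r 17.3 0.0 -10.0 rows>=3.0
t -13.5 1.0 8.6  r 6.1 0.0 -3.5 rows>=2.6
```

send_rows --deltas '[{"grip": 0.5, "tx": 0.3, "ty": 0, "tz": -0.3, "rx": 0, "ry": 9, "rz": 0}, {"grip": 0.5, "tx": 0.6, "ty": 0, "tz": -0.6, "rx": 0, "ry": 18, "rz": 0}, {"grip": 0.5, "tx": 1, "ty": 0, "tz": -0.9, "rx": 0, "ry": 27, "rz": 0}, {"grip": 0.5, "tx": 1.3, "ty": 0, "tz": -1.2, "rx": 0, "ry": 36, "rz": 0}, {"grip": 0.5, "tx": 1.6, "ty": 0, "tz": -1.4, "rx": 0, "ry": 45.5, "rz": 0}]'

```text
time_s: 25.0
tcp_pos: [0.5504, 0.1072, 0.234]
eef_rot: [0.827, 0.434, 0.315, -0.167]
contact_force: [-0.2, 0.8, -3.3]
width: 0.0155
finger_force: 30.0
```

send_rows --deltas '[{"grip": 0.5, "tx": -1.2, "ty": 1.3, "tz": -1.3, "rx": 2, "ry": 4, "rz": -1.5}, {"grip": 0.5, "tx": -2.4, "ty": 2.7, "tz": -2.6, "rx": 4, "ry": 8, "rz": -3}, {"grip": 0.5, "tx": -3.6, "ty": 4, "tz": -4, "rx": 6, "ry": 12, "rz": -4.5}, {"grip": 0.5, "tx": -4.8, "ty": 5.4, "tz": -5.3, "rx": 8, "ry": 15, "rz": -6}, {"grip": 0.5, "tx": -4.8, "ty": 5.4, "tz": -5.3, "rx": 8, "ry": 15, "rz": -6}]'

```text
time_s: 25.62
tcp_pos: [0.5554, 0.0144, 0.2397]
eef_rot: [0.744, 0.469, 0.396, -0.263]
contact_force: [-0.8, 0.7, -0.6]
width: 0.0156
finger_force: 30.0
```

Run:
```python
from plan import *
np.set_printoptions(precision=3,suppress=True)
o=get_obs();print(o['joints'],o['tcp_pos'],o['contact_force'],o['width'])
gplan([(.55,.0,.25,65,60),(.575,-.19,.25,85,60),(.588,-.184,.09,92,60)])
T=None
for n in('top','scene','wrist'):
    f=grab_frame(n);save(f,n+'10');h=cv2.cvtColor(f['image'],cv2.COLOR_RGB2HSV);m=cv2.inRange(h,(45,90,30),(80,255,255))
    k,l,st,c=cv2.connectedComponentsWithStats(m);print(n,[(c[i].round(),st[i,4]) for i in range(1,k) if st[i,4]>6])
```

```text
[ 0.886  0.453 -0.553  2.001 -0.974  0.981  0.605] [0.555 0.014 0.24 ] [-0.808  0.651 -0.571] 0.01562041808872801
t 0.1 0.1 0.0  r -0.7 3.2 -0.9 rows>=0.3
t -8.1 9.7 -14.1  r 17.3 0.0 -10.0 rows>=3.0
t -13.5 1.0 8.6  r 6.1 0.0 -3.5 rows>=2.6
top [(array([197., 123.]), np.int32(46)), (array([240., 160.]), np.int32(34)), (array([223., 206.]), np.int32(117)), (array([197., 206.]), np.int32(66)), (array([180., 211.]), np.int32(57))]
scene [(array([366., 229.]), np.int32(45)), (array([327., 234.]), np.int32(58)), (array([351., 233.]), np.int32(45)), (array([317., 239.]), np.int32(44)), (array([365., 264.]), np.int32(33))]
wrist [(array([372., 152.]), np.int32(106)), (array([219., 222.]), np.int32(178)), (array([235., 242.]), np.int32(127)), (array([266., 298.]), np.int32(8))]
```

send_rows --deltas '[{"grip": 0.5, "tx": -2, "ty": 2.4, "tz": -3.5, "rx": 4, "ry": 0, "rz": -2.5}, {"grip": 0.5, "tx": -4, "ty": 4.9, "tz": -7, "rx": 8, "ry": 1, "rz": -5}, {"grip": 0.5, "tx": -6, "ty": 7.3, "tz": -10.5, "rx": 12, "ry": 2, "rz": -8}, {"grip": 0.5, "tx": -8, "ty": 9.7, "tz": -14, "rx": 16.6, "ry": 3, "rz": -11}, {"grip": 0.5, "tx": -8, "ty": 9.7, "tz": -14, "rx": 16.6, "ry": 3, "rz": -11}]'

```text
time_s: 26.4
tcp_pos: [0.5772, -0.1712, 0.2471]
eef_rot: [0.639, 0.585, 0.366, -0.34]
contact_force: [-0.7, 0.3, -2.2]
width: 0.0157
finger_force: 30.0
```

Run:
```python
from plan import *
np.set_printoptions(precision=3,suppress=True)
o=get_obs();print(o['joints'],o['tcp_pos'],o['contact_force'],o['width'])
gplan([(.588,-.184,.09,92,60),(.588,-.184,.076,92,60)])
for n in('top','scene'):
    f=grab_frame(n);save(f,n+'11');h=cv2.cvtColor(f['image'],cv2.COLOR_RGB2HSV);m=cv2.inRange(h,(45,90,30),(80,255,255))
    k,l,st,c=cv2.connectedComponentsWithStats(m);print(n,[(c[i].round(),st[i,2:].tolist()) for i in range(1,k) if st[i,4]>6])
    if n=='top': t=f
cv2.imwrite('pics/m5.png',np.hstack([cv2.resize(t['image'][135:285,120:270],(400,400),interpolation=2),cv2.resize(t['image'][135:285,270:420],(400,400),interpolation=2)])[...,::-1])
```

```text
[ 0.917  0.777 -0.444  1.412 -0.607  1.548  0.609] [ 0.577 -0.171  0.247] [-0.68   0.326 -2.23 ] 0.015694834698218342
t -14.2 1.1 8.7  r 5.7 0.0 -3.8 rows>=2.7
t -1.2 -0.0 0.7  r 0.0 0.0 0.0 rows>=0.2
top [(array([197., 123.]), [7, 8, 43]), (array([240., 160.]), [6, 8, 40]), (array([239., 199.]), [15, 12, 117]), (array([223., 205.]), [15, 15, 134]), (array([198., 205.]), [10, 10, 78]), (array([180., 211.]), [9, 10, 67])]
scene [(array([365., 228.]), [8, 8, 47]), (array([351., 233.]), [8, 9, 50]), (array([327., 233.]), [10, 8, 61]), (array([317., 239.]), [9, 8, 45]), (array([365., 264.]), [7, 7, 33])]
```

View pics/m5.png

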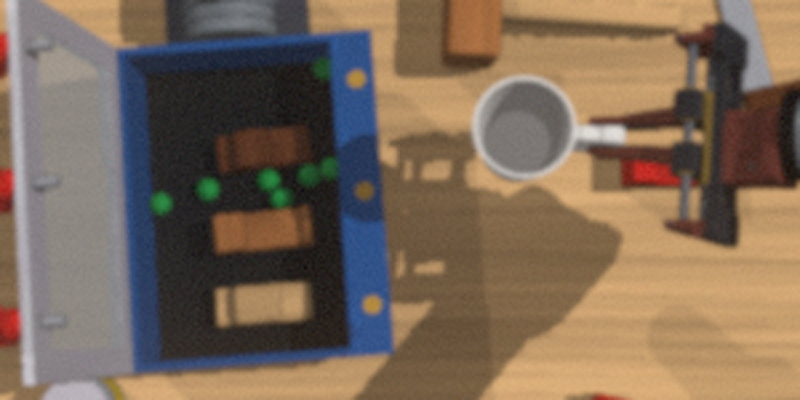

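All seven balls are in the tub (crop points 322,68; 162,203; 207,188; 268,180; 280,198; 307,175; 330,168). The three bodies are upright and the jug is empty. Setting the jug down where it stood.

send_rows --deltas '[{"grip": 0.5, "tx": -4, "ty": 0.3, "tz": 2.4, "rx": 1.5, "ry": 0, "rz": -1}, {"grip": 0.5, "tx": -8, "ty": 0.6, "tz": 4.9, "rx": 3, "ry": 0, "rz": -2}, {"grip": 0.5, "tx": -12, "ty": 0.9, "tz": 7.3, "rx": 5, "ry": 0, "rz": -3}, {"grip": 0.5, "tx": -14.2, "ty": 1.1, "tz": 8.7, "rx": 5.7, "ry": 0, "rz": -3.8}, {"grip": 0.5, "tx": -14.2, "ty": 1.1, "tz": 8.7, "rx": 5.7, "ry": 0, "rz": -3.8}]'

```text
time_s: 27.12
tcp_pos: [0.5856, -0.1622, 0.0816]
eef_rot: [0.6, 0.624, 0.347, -0.362]
contact_force: [0.5, -0.3, -1.0]
width: 0.0161
finger_force: 30.0
```

send_rows --deltas '[{"grip": 0.5, "tx": -0.5, "ty": 0, "tz": 0.3, "rx": 0, "ry": 0, "rz": 0}, {"grip": 0.5, "tx": -0.9, "ty": 0, "tz": 0.5, "rx": 0, "ry": 0, "rz": 0}, {"grip": 0.5, "tx": -1.2, "ty": 0, "tz": 0.7, "rx": 0, "ry": 0, "rz": 0}, {"grip": 0.5, "tx": -1.2, "ty": 0, "tz": 0.7, "rx": 0, "ry": 0, "rz": 0}]'

```text
time_s: 27.62
tcp_pos: [0.5863, -0.165, 0.0682]
eef_rot: [0.601, 0.623, 0.348, -0.36]
contact_force: [0.5, 0.2, -1.7]
width: 0.0157
finger_force: 30.0
```

Run:
```python
from plan import *
np.set_printoptions(precision=3,suppress=True)
o=get_obs();print(o['tcp_pos'],o['contact_force'],R.from_quat(o['eef_rot']).as_matrix()[:,2])
gplan([(.588,-.184,.0745,92,60)])
```

```text
[ 0.586 -0.165  0.068] [ 0.509  0.242 -1.73 ] [-0.031  0.866 -0.499]
t -0.4 0.1 -0.1  r -0.0 -0.0 0.1 rows>=0.1
```

send_rows --deltas '[{"grip": 0.5, "tx": -0.2, "ty": 0, "tz": 0.1, "rx": 0, "ry": 0, "rz": 0}, {"grip": 0.5, "tx": -0.2, "ty": 0, "tz": 0.1, "rx": 0, "ry": 0, "rz": 0}, {"grip": 4, "tx": -0.2, "ty": 0, "tz": 0.1, "rx": 0, "ry": 0, "rz": 0}, {"grip": 4, "tx": -0.2, "ty": 0, "tz": 0.1, "rx": 0, "ry": 0, "rz": 0}, {"grip": 4, "tx": -0.2, "ty": 0, "tz": 0.1, "rx": 0, "ry": 0, "rz": 0}]'

```text
time_s: 28.25
tcp_pos: [0.5864, -0.1649, 0.0658]
eef_rot: [0.601, 0.624, 0.348, -0.36]
contact_force: [0.5, -0.3, -0.3]
width: 0.0392
finger_force: 0.0
```

send_rows --deltas '[{"grip": 4, "tx": 0, "ty": 0, "tz": -2, "rx": 0, "ry": 0, "rz": 0}, {"grip": 4, "tx": 0, "ty": 0, "tz": -5, "rx": 0, "ry": 0, "rz": 0}, {"grip": 4, "tx": 2, "ty": 0, "tz": -10, "rx": 0, "ry": 0, "rz": 0}, {"grip": 4, "tx": 6, "ty": 0, "tz": -14, "rx": 0, "ry": -5, "rz": 0}, {"grip": 4, "tx": 10, "ty": 0, "tz": -17, "rx": 0, "ry": -12, "rz": 0}]'

```text
time_s: 28.88
tcp_pos: [0.5893, -0.2644, 0.2375]
eef_rot: [0.635, 0.657, 0.282, -0.292]
contact_force: [1.0, -0.7, 1.2]
width: 0.0402
finger_force: 0.0
```

Run:
```python
from plan import *
import pickle
np.set_printoptions(precision=3,suppress=True)
o=get_obs();print(o['joints'],o['tcp_pos'],R.from_quat(o['eef_rot']).as_matrix())
t=grab_frame('top');s=grab_frame('scene');pickle.dump((t,s),open('w12.pkl','wb'));save(t,'top12')
def white(f,box,v0):
    h=cv2.cvtColor(f['image'],cv2.COLOR_RGB2HSV);m=cv2.inRange(h,(0,0,v0),(180,45,255));k=np.zeros_like(m);x0,y0,x1,y1=box;k[y0:y1,x0:x1]=m[y0:y1,x0:x1];return k
for f,b,v in((t,(285,165,360,225),140),(s,(200,200,290,275),120)):
    ys,xs=np.nonzero(white(f,b,v));print(xs.min(),xs.max(),ys.min(),ys.max())
# lid knobs & free edge
def blobs(f,box,amin=20):
    h=cv2.cvtColor(f['image'],cv2.COLOR_RGB2HSV);m=cv2.inRange(h,(0,150,90),(8,255,255));x0,y0,x1,y1=box;k=np.zeros_like(m);k[y0:y1,x0:x1]=m[y0:y1,x0:x1]
    n,l,st,c=cv2.connectedComponentsWithStats(k);return [c[i] for i in range(1,n) if st[i,4]>amin]
a=sorted(blobs(t,(90,130,140,280)),key=lambda q:-q[1]);b=sorted(blobs(s,(380,105,440,180)),key=lambda q:q[1])
for p,q in zip(a,b):print(tri(t,p,s,q)[0])
```

```text
[ 0.851  0.827 -0.363  1.157 -0.416  1.681  0.624] [ 0.589 -0.264  0.237] [[-0.022  0.999 -0.025]
 [ 0.67   0.034  0.742]
 [ 0.742 -0.    -0.67 ]]
292 340 176 209
222 289 212 262
[0.424 0.311 0.341]
[0.533 0.318 0.34 ]
[0.642 0.326 0.339]
```

The jug's image outline matches its original one, so it stands upright. Next the lid: over its top, then push from the outer side between bolts 1 and 2, following its arc.

```bash
cat >> plan.py <<'E'
def lidp(th,r=.225,x=-.055,pen=.004):
    y=.108-r*np.cos(th)+(.008-pen)*np.sin(th)+.010; z=.105+r*np.sin(th)+(.008-pen)*np.cos(th)
    return (*tr(x,y,z)[:3],94,0)
E
python3 - <<'E'
from plan import *
up1=(.53,-.08,.40,94,0)
up2=(*tr(-.055,.08,.44)[:3],94,0);up3=(*tr(-.055,.20,.44)[:3],94,0);s=(*tr(-.055,.20,.33)[:3],94,0)
gplan([up1,up2,up3,s],0)
E
```

```text
t 23.8 -5.4 3.2  r 1.5 -47.5 -1.4 rows>=4.4
t 31.2 -2.7 -4.0  r 0.0 0.0 0.0 rows>=5.1
t 12.0 0.0 0.0  r 0.0 0.0 0.0 rows>=1.9
t 0.0 0.0 11.0  r 0.0 0.0 0.0 rows>=1.8
```

send_rows --deltas '[{"grip": 0, "tx": 5, "ty": -1.1, "tz": 0.5, "rx": 0.3, "ry": -10, "rz": -0.3}, {"grip": 0, "tx": 10, "ty": -2.2, "tz": 1, "rx": 0.6, "ry": -20, "rz": -0.6}, {"grip": 0, "tx": 15, "ty": -3.3, "tz": 1.8, "rx": 0.9, "ry": -30, "rz": -0.9}, {"grip": 0, "tx": 20, "ty": -4.4, "tz": 2.6, "rx": 1.2, "ry": -40, "rz": -1.2}, {"grip": 0, "tx": 23.8, "ty": -5.4, "tz": 3.2, "rx": 1.5, "ry": -47.5, "rz": -1.4}]'

```text
time_s: 29.6
tcp_pos: [0.5284, -0.0785, 0.3958]
eef_rot: [0.681, 0.732, -0.001, -0.004]
contact_force: [0.6, 1.0, 0.2]
width: 0.0006
finger_force: 0.0
```

send_rows --deltas '[{"grip": 0, "tx": 6, "ty": -0.5, "tz": -1.5, "rx": 0, "ry": 0, "rz": 0}, {"grip": 0, "tx": 12, "ty": -1, "tz": -3, "rx": 0, "ry": 0, "rz": 0}, {"grip": 0, "tx": 18, "ty": -1.5, "tz": -4, "rx": 0, "ry": 0, "rz": 0}, {"grip": 0, "tx": 24, "ty": -2.1, "tz": -4, "rx": 0, "ry": 0, "rz": 0}, {"grip": 0, "tx": 30, "ty": -2.7, "tz": -4, "rx": 0, "ry": 0, "rz": 0}]'

```text
time_s: 30.22
tcp_pos: [0.481, 0.2174, 0.4364]
eef_rot: [0.682, 0.731, -0.001, -0.008]
contact_force: [0.5, 0.3, -0.1]
width: 0.0005
finger_force: 0.0
```

Run:
```python
from plan import *
o=get_obs();print(o['joints'],o['tcp_pos'])
gplan([(*tr(-.055,.20,.44)[:3],94,0),(*tr(-.055,.20,.33)[:3],94,0)],0)
```

```text
[-0.0210328   0.19175558 -0.58907718  1.4337285   0.0917197   1.55311316
 -0.5348255 ] [0.48097059 0.21739703 0.436442  ]
t 13.2 0.1 -0.2  r -0.7 -0.6 -0.1 rows>=2.1
t 0.0 0.0 11.0  r 0.0 0.0 0.0 rows>=1.8
```

send_rows --deltas '[{"grip": 0, "tx": 5, "ty": 0, "tz": -0.2, "rx": -0.5, "ry": -0.5, "rz": 0}, {"grip": 0, "tx": 10, "ty": 0, "tz": -0.2, "rx": -0.7, "ry": -0.6, "rz": 0}, {"grip": 0, "tx": 13.2, "ty": 0.1, "tz": 2, "rx": -0.7, "ry": -0.6, "rz": 0}, {"grip": 0, "tx": 13.2, "ty": 0.1, "tz": 7, "rx": -0.7, "ry": -0.6, "rz": 0}, {"grip": 0, "tx": 13.2, "ty": 0.1, "tz": 10.8, "rx": -0.7, "ry": -0.6, "rz": 0}]'

```text
time_s: 30.85
tcp_pos: [0.4714, 0.3486, 0.3273]
eef_rot: [0.682, 0.732, -0.001, -0.0]
contact_force: [0.8, -0.1, 0.1]
width: 0.0007
finger_force: 0.0
```

Run:
```python
from plan import *
o=get_obs();print(o['joints'],o['tcp_pos'],o['contact_force'])
r=R.from_quat(o['eef_rot'])
print(r.as_matrix()[:,2])
for d in (90,80,70,60,50,40,30,20,12,6,0): print(d,(r.inv().apply(np.array(lidp(np.radians(d))[:3])-o['tcp_pos'])*100).round(1))
```

```text
[-0.24064764  0.34645133 -0.64376047  1.50735958  0.20981597  1.35984662
 -0.8297355 ] [0.4714035  0.34855374 0.3273    ] [ 0.76395502 -0.10052891  0.14617697]
[-0.0014822  -0.00148041 -0.99999781]
90 [-7.8  0.1 -0.3]
80 [-11.7   0.1   0. ]
70 [-15.5   0.1   1. ]
60 [-19.1   0.1   2.6]
50 [-22.3   0.1   4.8]
40 [-25.1   0.1   7.5]
30 [-27.4   0.1  10.7]
20 [-29.1   0.2  14.2]
12 [-30.1   0.2  17.2]
6 [-30.5   0.2  19.5]
0 [-30.6   0.2  21.9]
```

send_rows --deltas '[{"grip": 0, "tx": -3, "ty": 0, "tz": -0.2, "rx": 0, "ry": 0, "rz": 0}, {"grip": 0, "tx": -6, "ty": 0, "tz": -0.3, "rx": 0, "ry": 0, "rz": 0}, {"grip": 0, "tx": -8.5, "ty": 0.1, "tz": -0.3, "rx": 0, "ry": 0, "rz": 0}, {"grip": 0, "tx": -11.7, "ty": 0.1, "tz": 0, "rx": 0, "ry": 0, "rz": 0}, {"grip": 0, "tx": -15.5, "ty": 0.1, "tz": 1, "rx": 0, "ry": 0, "rz": 0}]'

```text
time_s: 31.48
tcp_pos: [0.4832, 0.1951, 0.32]
eef_rot: [0.681, 0.732, 0.001, -0.001]
contact_force: [-0.3, 4.1, -1.4]
width: 0.001
finger_force: 1.8
```

send_rows --deltas '[{"grip": 0, "tx": -3.6, "ty": 0, "tz": 1.6, "rx": 0, "ry": 0, "rz": 0}, {"grip": 0, "tx": -6.8, "ty": 0, "tz": 3.8, "rx": 0, "ry": 0, "rz": 0}, {"grip": 0, "tx": -8.3, "ty": 0, "tz": 5.1, "rx": 0, "ry": 0, "rz": 0}, {"grip": 0, "tx": -9.6, "ty": 0, "tz": 6.5, "rx": 0, "ry": 0, "rz": 0}]'

```text
time_s: 31.98
tcp_pos: [0.4907, 0.0978, 0.2545]
eef_rot: [0.682, 0.731, -0.0, 0.0]
contact_force: [-0.6, 0.4, 2.6]
width: 0.0006
finger_force: 1.1
```

Run:
```python
from plan import *
o=get_obs();print(o['joints'],o['tcp_pos'],o['contact_force'])
r=R.from_quat(o['eef_rot'])
for d in (40,30,20,12,6,0): print(d,(r.inv().apply(np.array(lidp(np.radians(d))[:3])-o['tcp_pos'])*100).round(1))
```

```text
[ 0.17225336  0.2150435  -0.54226122  1.82121878  0.12229123  1.13806332
 -0.34197432] [0.49069896 0.09784565 0.2544606 ] [-0.64808472  0.42730487  2.58350775]
40 [ 0.  -0.   0.2]
30 [-2.3 -0.   3.4]
20 [-4.  -0.   6.9]
12 [-4.9 -0.   9.9]
6 [-5.3 -0.  12.2]
0 [-5.5 -0.  14.5]
```

The lid is following the push at about 4 N.

send_rows --deltas '[{"grip": 0, "tx": -1.2, "ty": 0, "tz": 1.8, "rx": 0, "ry": 0, "rz": 0}, {"grip": 0, "tx": -2.3, "ty": 0, "tz": 3.4, "rx": 0, "ry": 0, "rz": 0}, {"grip": 0, "tx": -4, "ty": 0, "tz": 6.9, "rx": 0, "ry": 0, "rz": 0}, {"grip": 0, "tx": -4.9, "ty": 0, "tz": 9.9, "rx": 0, "ry": 0, "rz": 0}, {"grip": 0, "tx": -5.3, "ty": 0, "tz": 12.2, "rx": 0, "ry": 0, "rz": 0}]'

```text
time_s: 32.6
tcp_pos: [0.4943, 0.0444, 0.1312]
eef_rot: [0.682, 0.731, -0.0, 0.0]
contact_force: [0.3, -0.2, 1.2]
width: 0.0006
finger_force: 0.7
```

send_rows --deltas '[{"grip": 0, "tx": -0.1, "ty": 0, "tz": 1, "rx": 0, "ry": 0, "rz": 0}, {"grip": 0, "tx": -0.2, "ty": 0, "tz": 1.8, "rx": 0, "ry": 0, "rz": 0}, {"grip": 0, "tx": -0.2, "ty": 0, "tz": 2.3, "rx": 0, "ry": 0, "rz": 0}, {"grip": 0, "tx": -0.2, "ty": 0, "tz": 2.3, "rx": 0, "ry": 0, "rz": 0}]'

```text
time_s: 33.1
tcp_pos: [0.4945, 0.0431, 0.1129]
eef_rot: [0.682, 0.731, -0.001, 0.001]
contact_force: [-12.9, -1.3, 35.2]
width: 0.0003
finger_force: 17.6
```

Shut: TCP stopped at z=0.113, the lid's outer face, with 35 N of press. Lifting off and measuring the three knob bars.

send_rows --deltas '[{"grip": 3.5, "tx": 0, "ty": 2, "tz": -5, "rx": 0, "ry": 0, "rz": 0}, {"grip": 3.5, "tx": 0, "ty": 4, "tz": -10, "rx": 0, "ry": 0, "rz": 0}, {"grip": 3.5, "tx": 0, "ty": 5.5, "tz": -15, "rx": 0, "ry": 0, "rz": 0}, {"grip": 3.5, "tx": 0, "ty": 5.5, "tz": -15, "rx": 0, "ry": 0, "rz": 0}]'

```text
time_s: 33.6
tcp_pos: [0.5523, 0.0477, 0.2641]
eef_rot: [0.682, 0.731, 0.003, 0.003]
contact_force: [-0.5, 0.6, -0.2]
width: 0.034
finger_force: 0.0
```

```bash
cat > knobs.py <<'E'
from toys import *
from plan import *
def knobs(f,z=.157):
    h=cv2.cvtColor(f['image'],cv2.COLOR_RGB2HSV);m=cv2.inRange(h,(0,150,60),(8,255,255))|cv2.inRange(h,(174,150,60),(180,255,255))
    out=[]
    for i,x in enumerate((-.11,0,.11)):
        c0=proj(f,tr(x,-.124,z)[:3]); cs=[c for c in cv2.findContours(m,0,2)[0] if cv2.contourArea(c)>60]
        if not cs: out.append(None); continue
        c=min(cs,key=lambda c:np.hypot(*(c.mean((0,1))-c0))); p,sz,a=info(f,c,z)
        out.append((p,sz,a-TY,c0.round(),cv2.contourArea(c),c.mean((0,1)).round()))
    return out
E
python3 - <<'E'
from knobs import *
np.set_printoptions(precision=3,suppress=True)
f=grab_frame('wrist');save(f,'w13')
for k in knobs(f):print(k)
for x in(-.11,0,.11):print(tr(x,-.124,.15)[:2])
t=grab_frame('top');save(t,'t13');
for k in knobs(t):print(k)
s=grab_frame('scene');save(s,'s13')
for a,b in zip(knobs(f),knobs(t)): print(tri(f,a[5],t,b[5]))
E
```

```text
(array([0.449, 0.031]), [0.0360058955848217, 0.05097837746143341], np.float32(114.27833), array([161., 228.]), 1325.5, array([164., 220.]))
(array([0.552, 0.037]), [0.025549642741680145, 0.05461398884654045], np.float32(123.51732), array([277., 228.]), 930.0, array([275., 221.]))
(array([0.654, 0.041]), [0.02290651574730873, 0.05952373147010803], np.float32(136.72719), array([392., 227.]), 891.5, array([387., 224.]))
(np.float64(0.4406177572156908), np.float64(0.022028845655928025))
(np.float64(0.5503498027442715), np.float64(0.029702057767781814))
(np.float64(0.6600818482728521), np.float64(0.0373752698796356))
(array([ 0.309, -0.188]), [0.038785144686698914, 0.08806128054857254], np.float32(162.69589), array([260., 248.]), 493.5, array([346., 302.]))
(array([ 0.565, -0.257]), [0.035028692334890366, 0.092458076775074], np.float32(85.372574), array([256., 204.]), 469.5, array([369., 198.]))
(array([ 0.565, -0.257]), [0.035028692334890366, 0.092458076775074], np.float32(85.372574), array([253., 160.]), 469.5, array([369., 198.]))
(array([ 0.224, -0.231, -0.498]), np.float64(0.10086736926681351))
(array([ 0.629, -0.39 , -0.983]), np.float64(0.19704105606512928))
(array([ 0.623, -0.117,  0.112]), np.float64(0.30187748966671907))
```

View pics/w13.png

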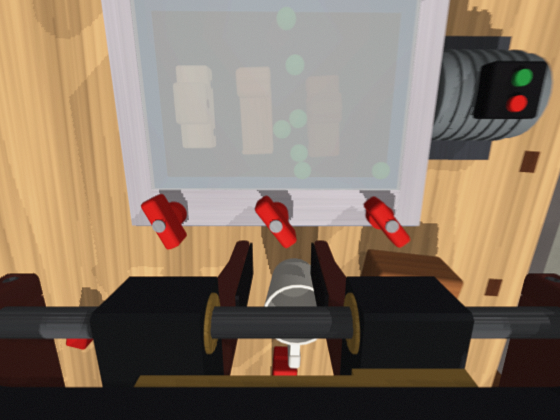

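The lid is shut, with the toys and balls visible under it. The knob axes (grey pins) are at (159,227), (276,227) and (392,222), and the bars lean about 120–135° from the edge, i.e. nearly slack. Refining the pin centres and bar angles.

```bash
cat >> knobs.py <<'E'
def pins(f,z=.159):
    h=cv2.cvtColor(f['image'],cv2.COLOR_RGB2HSV);out=[]
    for x in(-.11,0,.11):
        u,v=proj(f,tr(x,-.124,z)[:3]); k=np.zeros(h.shape[:2],np.uint8);cv2.circle(k,(int(round(u)),int(round(v))),11,255,-1)
        m=cv2.inRange(h,(0,0,90),(180,90,220))&k; red=(cv2.inRange(h,(0,150,40),(8,255,255))|cv2.inRange(h,(172,150,40),(180,255,255)))
        n,l,st,c=cv2.connectedComponentsWithStats(m)
        g=[(np.hypot(*(c[i]-[u,v])),i) for i in range(1,n) if st[i,4]>8]
        p=c[min(g)[1]] if g else (u,v)
        # top face: brightest red near pin
        kk=np.zeros_like(k);cv2.circle(kk,(int(p[0]),int(p[1])),32,255,-1)
        v_=h[...,2]; sel=(red>0)&(kk>0); thr=np.percentile(v_[sel],45); tm=(sel&(v_>=thr)).astype(np.uint8)|m//255
        tm=cv2.morphologyEx(tm,cv2.MORPH_OPEN,np.ones((3,3),np.uint8))
        cc=max(cv2.findContours(tm,0,2)[0],key=cv2.contourArea); q,sz,a=info(f,cc,.157)
        out.append((p,onz(f,*p,z)[:2],q,np.round(sz,4),(a-TY)%180))
    return out
E
python3 - <<'E'
from knobs import *
np.set_printoptions(precision=4,suppress=True)
f=grab_frame('wrist')
for k in pins(f):print(k)
E
```

```text
(array([161.5852, 226.5333]), array([0.439 , 0.0248]), array([0.4401, 0.0253]), array([0.0167, 0.0508]), np.float32(114.54895))
(array([280.7674, 226.907 ]), array([0.5493, 0.0321]), array([0.5497, 0.0319]), array([0.014 , 0.0488]), np.float32(126.510025))
(array([399.7907, 227.4574]), array([0.6594, 0.0392]), array([0.6595, 0.0385]), array([0.0131, 0.0477]), np.float32(129.19371))
```

The bar tops measure about 15 x 49 mm, close to the given size. Bars at 114.5°, 126.5° and 129.2°; pins within 2 mm of the model. Doing bolt 2 first.

Run:
```python
from plan import *
print(yawy(),get_obs()['tcp_pos'])
plan([(.5497,.031,.19,40.5),(.5497,.031,.124,40.5)])
```

```text
3.9555075462115457 [0.54844072 0.04662992 0.25859905]
tx -1.57 ty 0.02 tz 6.86 rz -36.5  rows>=3.4
tx 0.00 ty 0.00 tz 6.60 rz -0.0  rows>=1.1
```

send_rows --deltas '[{"grip": 4, "tx": -0.5, "ty": 0, "tz": 2, "rx": 0, "ry": 0, "rz": -10}, {"grip": 4, "tx": -1, "ty": 0, "tz": 4, "rx": 0, "ry": 0, "rz": -20}, {"grip": 4, "tx": -1.6, "ty": 0, "tz": 6, "rx": 0, "ry": 0, "rz": -30}, {"grip": 4, "tx": -1.6, "ty": 0, "tz": 6.9, "rx": 0, "ry": 0, "rz": -36.5}, {"grip": 4, "tx": -1.6, "ty": 0, "tz": 6.9, "rx": 0, "ry": 0, "rz": -36.5}]'

```text
time_s: 34.42
tcp_pos: [0.5491, 0.0305, 0.1889]
eef_rot: [0.42, 0.908, -0.001, -0.002]
contact_force: [0.1, -0.8, -0.8]
width: 0.0403
finger_force: 0.0
```

Run:
```python
from plan import *
print(yawy(),get_obs()['tcp_pos'],get_obs()['joints'])
plan([(.5497,.031,.124,40.5)])
```

```text
40.39291224618562 [0.54907808 0.03045211 0.18890691] [ 0.32184883  0.38333801 -0.59623501  1.78728384  0.24426689  1.04901434
  0.34073294]
tx 0.00 ty 0.08 tz 6.49 rz -0.1  rows>=1.0
```

send_rows --deltas '[{"grip": 4, "tx": 0, "ty": 0, "tz": 3, "rx": 0, "ry": 0, "rz": 0}, {"grip": 4, "tx": 0, "ty": 0, "tz": 5.5, "rx": 0, "ry": 0, "rz": 0}, {"grip": 4, "tx": 0, "ty": 0, "tz": 6.5, "rx": 0, "ry": 0, "rz": 0}, {"grip": 0.5, "tx": 0, "ty": 0, "tz": 6.5, "rx": 0, "ry": 0, "rz": 0}, {"grip": 0.5, "tx": 0, "ty": 0, "tz": 6.5, "rx": 0, "ry": 0, "rz": 0}]'

```text
time_s: 35.05
tcp_pos: [0.5506, 0.0306, 0.1265]
eef_rot: [0.419, 0.908, -0.0, 0.0]
contact_force: [-0.1, 1.1, 0.0]
width: 0.0241
finger_force: 30.0
```

send_rows --deltas '[{"grip": 0.5, "tx": 0, "ty": 0, "tz": 0, "rx": 0, "ry": 0, "rz": 0}, {"grip": 0.5, "tx": 0, "ty": 0, "tz": 0, "rx": 0, "ry": 0, "rz": 0}, {"grip": 0.5, "tx": 0, "ty": 0, "tz": 0, "rx": 0, "ry": 0, "rz": 10}, {"grip": 0.5, "tx": 0, "ty": 0, "tz": 0, "rx": 0, "ry": 0, "rz": 20}, {"grip": 0.5, "tx": 0, "ty": 0, "tz": 0, "rx": 0, "ry": 0, "rz": 30}]'

```text
time_s: 35.67
tcp_pos: [0.5498, 0.0302, 0.1264]
eef_rot: [0.642, 0.767, -0.001, 0.0]
contact_force: [-5.7, -1.1, 6.3]
width: 0.0239
finger_force: 30.0
```

send_rows --deltas '[{"grip": 0.5, "tx": 0, "ty": 0, "tz": 0, "rx": 0, "ry": 0, "rz": 10}, {"grip": 0.5, "tx": 0, "ty": 0, "tz": 0, "rx": 0, "ry": 0, "rz": 20}, {"grip": 0.5, "tx": 0, "ty": 0, "tz": 0, "rx": 0, "ry": 0, "rz": 30}, {"grip": 0.5, "tx": 0, "ty": 0, "tz": 0, "rx": 0, "ry": 0, "rz": 40}, {"grip": 0.5, "tx": 0, "ty": 0, "tz": 0, "rx": 0, "ry": 0, "rz": 50}]'

```text
time_s: 36.3
tcp_pos: [0.5484, 0.0306, 0.1263]
eef_rot: [0.906, 0.424, -0.002, -0.0]
contact_force: [-10.1, -0.4, 11.0]
width: 0.024
finger_force: 30.0
```

send_rows --deltas '[{"grip": 0.5, "tx": 0, "ty": 0, "tz": 0, "rx": 0, "ry": 0, "rz": 10}, {"grip": 0.5, "tx": 0, "ty": 0, "tz": 0, "rx": 0, "ry": 0, "rz": 20}, {"grip": 0.5, "tx": 0, "ty": 0, "tz": 0, "rx": 0, "ry": 0, "rz": 30}, {"grip": 0.5, "tx": 0, "ty": 0, "tz": 0, "rx": 0, "ry": 0, "rz": 40}, {"grip": 0.5, "tx": 0, "ty": 0, "tz": 0, "rx": 0, "ry": 0, "rz": 46}]'

```text
time_s: 36.92
tcp_pos: [0.5477, 0.0318, 0.1262]
eef_rot: [0.999, 0.037, -0.002, -0.0]
contact_force: [-11.3, 2.2, 11.6]
width: 0.0237
finger_force: 30.0
```

Run:
```python
from plan import *
o=get_obs();print(yawy(),o['tcp_pos'],o['joints'],o['ft_torque'],o['width'],o['finger_force'])
```

```text
-85.74622657297719 [0.54773978 0.03184803 0.12622343] [-0.08514147  0.39228727 -0.07731795  1.87899483  0.03749096  0.87641957
 -1.67729474] [0.57577186 2.75180526 0.08692852] 0.023682072769829657 30.001865029335022
```

The opening is 24 mm rather than 16 mm, so the tips probably pinch the hub below the bar. Releasing and checking what turned.

send_rows --deltas '[{"grip": 4.5, "tx": 0, "ty": 0, "tz": 0, "rx": 0, "ry": 0, "rz": 0}, {"grip": 4.5, "tx": 0, "ty": 0, "tz": 0, "rx": 0, "ry": 0, "rz": 0}, {"grip": 4.5, "tx": 0, "ty": 0, "tz": -3, "rx": 0, "ry": 0, "rz": 0}, {"grip": 4.5, "tx": 0, "ty": 0, "tz": -8, "rx": 0, "ry": 0, "rz": 0}, {"grip": 4.5, "tx": 0, "ty": 0, "tz": -12, "rx": 0, "ry": 0, "rz": 0}]'

```text
time_s: 37.55
tcp_pos: [0.551, 0.0305, 0.2476]
eef_rot: [0.999, 0.039, 0.001, 0.0]
contact_force: [0.2, 0.8, 0.5]
width: 0.0448
finger_force: 0.0
```

Run:
```python
from knobs import *
np.set_printoptions(precision=4,suppress=True)
f=grab_frame('wrist');save(f,'w14')
for k in pins(f):print(k)
print(yawy(),get_obs()['tcp_pos'])
```

```text
(array([281.   , 326.932]), array([0.4379, 0.0222]), array([0.4363, 0.022 ]), array([0.0069, 0.0198]), np.float32(90.45581))
(array([279.2014, 218.9653]), array([0.5478, 0.0323]), array([0.5485, 0.0317]), array([0.0124, 0.0481]), np.float32(0.74926424))
(array([280.9179,  81.2077]), array([0.6599, 0.0395]), array([0.666, 0.033]), array([0.012 , 0.0297]), np.float32(128.34697))
-85.5478874474355 [0.5533 0.0307 0.2529]
```

Bolt 2 is within about 1° of the edge line. I re-grip higher on the bar and press a little past to be sure of the stop.

Run:
```python
from plan import *
plan([(.549,.032,.134,-85.5)])
```

```text
tx -0.42 ty -0.16 tz 11.89 rz -0.0  rows>=1.9
```

send_rows --deltas '[{"grip": 4.5, "tx": -0.2, "ty": -0.1, "tz": 5, "rx": 0, "ry": 0, "rz": 0}, {"grip": 4.5, "tx": -0.4, "ty": -0.1, "tz": 9.5, "rx": 0, "ry": 0, "rz": 0}, {"grip": 4.5, "tx": -0.4, "ty": -0.1, "tz": 11.7, "rx": 0, "ry": 0, "rz": 0}, {"grip": 0.5, "tx": -0.4, "ty": -0.1, "tz": 11.7, "rx": 0, "ry": 0, "rz": 0}, {"grip": 0.5, "tx": -0.4, "ty": -0.1, "tz": 11.7, "rx": 0, "ry": 0, "rz": 0}]'

```text
time_s: 38.22
tcp_pos: [0.5472, 0.0313, 0.1296]
eef_rot: [0.999, 0.039, 0.001, 0.0]
contact_force: [0.6, 0.1, -0.5]
width: 0.0288
finger_force: 0.0
```

send_rows --deltas '[{"grip": 0.5, "tx": 0, "ty": 0, "tz": 0, "rx": 0, "ry": 0, "rz": 0}, {"grip": 0.5, "tx": 0, "ty": 0, "tz": 0, "rx": 0, "ry": 0, "rz": 0}, {"grip": 0.5, "tx": 0, "ty": 0, "tz": 0, "rx": 0, "ry": 0, "rz": 3}, {"grip": 0.5, "tx": 0, "ty": 0, "tz": 0, "rx": 0, "ry": 0, "rz": 6}, {"grip": 0.5, "tx": 0, "ty": 0, "tz": 0, "rx": 0, "ry": 0, "rz": 6}]'

```text
time_s: 38.85
tcp_pos: [0.5471, 0.0319, 0.1299]
eef_rot: [1.0, -0.013, 0.001, 0.0]
contact_force: [-0.5, 0.5, 6.4]
width: 0.0163
finger_force: 31.1
```

Run:
```python
from plan import *
o=get_obs();print(yawy(),o['tcp_pos'],o['ft_torque'],o['joint_efforts'][-1],o['width'],o['finger_force'])
plan([(.4395,.0245,.19,28.5)],(*o['tcp_pos'][:2],.2,yawy()))
plan([(.6597,.0395,.19,43.2)],(*o['tcp_pos'][:2],.2,yawy()))
```

```text
-91.44107776004844 [0.54713833 0.03187244 0.12994355] [0.23665717 0.1989901  0.72699676] -1.1029363051056862 0.016276465458850434 31.059137885458767
tx -10.74 ty 1.01 tz 1.00 rz -119.9  rows>=11.2
tx 11.23 ty -1.05 tz 1.00 rz -134.6  rows>=12.6
```

The torque rose to 0.73 Nm against about 0.09 while turning, so bolt 2 is on its stop. On to bolt 1.

send_rows --deltas '[{"grip": 4.5, "tx": 0, "ty": 0, "tz": 0, "rx": 0, "ry": 0, "rz": 0}, {"grip": 4.5, "tx": 0, "ty": 0, "tz": 0, "rx": 0, "ry": 0, "rz": 0}, {"grip": 4.5, "tx": 0, "ty": 0, "tz": -3, "rx": 0, "ry": 0, "rz": 0}, {"grip": 4.5, "tx": 0, "ty": 0, "tz": -6, "rx": 0, "ry": 0, "rz": -10}, {"grip": 4.5, "tx": -1, "ty": 0, "tz": -6, "rx": 0, "ry": 0, "rz": -20}]'

```text
time_s: 39.48
tcp_pos: [0.5379, 0.0317, 0.1908]
eef_rot: [0.987, 0.163, 0.002, 0.0]
contact_force: [-0.6, -0.7, -1.4]
width: 0.0448
finger_force: 0.0
```

send_rows --deltas '[{"grip": 4.5, "tx": -2, "ty": -0.5, "tz": 0, "rx": 0, "ry": 0, "rz": -10}, {"grip": 4.5, "tx": -4, "ty": -1, "tz": 0, "rx": 0, "ry": 0, "rz": -20}, {"grip": 4.5, "tx": -6, "ty": -1.5, "tz": 0, "rx": 0, "ry": 0, "rz": -30}, {"grip": 4.5, "tx": -8, "ty": -2, "tz": 0, "rx": 0, "ry": 0, "rz": -40}, {"grip": 4.5, "tx": -9, "ty": -2.3, "tz": 0, "rx": 0, "ry": 0, "rz": -50}]'

```text
time_s: 40.1
tcp_pos: [0.4425, 0.0246, 0.1885]
eef_rot: [0.825, 0.565, -0.001, 0.0]
contact_force: [-0.3, -0.0, -0.3]
width: 0.0449
finger_force: 0.0
```

send_rows --deltas '[{"grip": 4.5, "tx": 0, "ty": 0, "tz": 0, "rx": 0, "ry": 0, "rz": -10}, {"grip": 4.5, "tx": 0, "ty": 0, "tz": 0, "rx": 0, "ry": 0, "rz": -20}, {"grip": 4.5, "tx": 0, "ty": 0, "tz": 0, "rx": 0, "ry": 0, "rz": -30}, {"grip": 4.5, "tx": 0, "ty": 0, "tz": 0, "rx": 0, "ry": 0, "rz": -40}, {"grip": 4.5, "tx": 0, "ty": 0, "tz": 0, "rx": 0, "ry": 0, "rz": -50}]'

```text
time_s: 40.72
tcp_pos: [0.4435, 0.0249, 0.1885]
eef_rot: [0.509, 0.861, -0.0, 0.0]
contact_force: [0.2, -0.1, -0.0]
width: 0.0449
finger_force: 0.0
```

Run:
```python
from plan import *
o=get_obs();print(yawy(),o['tcp_pos'])
plan([(.439,.0245,.132,28.5)])
```

```text
28.759146604563433 [0.44349177 0.02485995 0.18852093]
tx 0.18 ty -0.41 tz 5.65 rz 0.3  rows>=0.9
```

send_rows --deltas '[{"grip": 4.5, "tx": 0.2, "ty": -0.4, "tz": 3, "rx": 0, "ry": 0, "rz": 0}, {"grip": 4.5, "tx": 0.2, "ty": -0.4, "tz": 5, "rx": 0, "ry": 0, "rz": 0}, {"grip": 4.5, "tx": 0.2, "ty": -0.4, "tz": 5.6, "rx": 0, "ry": 0, "rz": 0}, {"grip": 0.5, "tx": 0.2, "ty": -0.4, "tz": 5.6, "rx": 0, "ry": 0, "rz": 0}, {"grip": 0.5, "tx": 0.2, "ty": -0.4, "tz": 5.6, "rx": 0, "ry": 0, "rz": 0}]'

```text
time_s: 41.35
tcp_pos: [0.4398, 0.0249, 0.1334]
eef_rot: [0.512, 0.859, 0.0, 0.001]
contact_force: [0.0, -1.0, 0.6]
width: 0.0284
finger_force: 0.0
```

send_rows --deltas '[{"grip": 0.5, "tx": 0, "ty": 0, "tz": 0, "rx": 0, "ry": 0, "rz": 0}, {"grip": 0.5, "tx": 0, "ty": 0, "tz": 0, "rx": 0, "ry": 0, "rz": 0}, {"grip": 0.5, "tx": 0, "ty": 0, "tz": 0, "rx": 0, "ry": 0, "rz": 5}, {"grip": 0.5, "tx": 0, "ty": 0, "tz": 0, "rx": 0, "ry": 0, "rz": 10}, {"grip": 0.5, "tx": 0, "ty": 0, "tz": 0, "rx": 0, "ry": 0, "rz": 20}]'

```text
time_s: 41.98
tcp_pos: [0.4396, 0.0248, 0.1333]
eef_rot: [0.655, 0.756, 0.0, 0.001]
contact_force: [-0.6, -0.6, 4.0]
width: 0.0154
finger_force: 30.0
```

send_rows --deltas '[{"grip": 0.5, "tx": 0, "ty": 0, "tz": 0, "rx": 0, "ry": 0, "rz": 10}, {"grip": 0.5, "tx": 0, "ty": 0, "tz": 0, "rx": 0, "ry": 0, "rz": 20}, {"grip": 0.5, "tx": 0, "ty": 0, "tz": 0, "rx": 0, "ry": 0, "rz": 30}, {"grip": 0.5, "tx": 0, "ty": 0, "tz": 0, "rx": 0, "ry": 0, "rz": 40}, {"grip": 0.5, "tx": 0, "ty": 0, "tz": 0, "rx": 0, "ry": 0, "rz": 50}]'

```text
time_s: 42.6
tcp_pos: [0.4394, 0.0248, 0.1332]
eef_rot: [0.913, 0.408, 0.0, 0.001]
contact_force: [-0.8, 0.1, 4.4]
width: 0.0158
finger_force: 30.0
```

Run:
```python
from plan import *
o=get_obs();print(yawy(),o['tcp_pos'],o['joints'],o['ft_torque'],o['width'],o['finger_force'])
```

```text
-41.883465021651446 [0.43943117 0.02479618 0.13324274] [-0.0228657   0.21724708 -0.16411289  2.1179168   0.04996726  0.80940894
 -0.94866392] [-0.11036272  0.29958456  0.08485937] 0.01581030124493834 29.99447464942932
```

Clean grip at 15.8 mm. Need yaw −86° plus about 5°, so roughly 49° more.

send_rows --deltas '[{"grip": 0.5, "tx": 0, "ty": 0, "tz": 0, "rx": 0, "ry": 0, "rz": 10}, {"grip": 0.5, "tx": 0, "ty": 0, "tz": 0, "rx": 0, "ry": 0, "rz": 20}, {"grip": 0.5, "tx": 0, "ty": 0, "tz": 0, "rx": 0, "ry": 0, "rz": 30}, {"grip": 0.5, "tx": 0, "ty": 0, "tz": 0, "rx": 0, "ry": 0, "rz": 40}, {"grip": 0.5, "tx": 0, "ty": 0, "tz": 0, "rx": 0, "ry": 0, "rz": 46}]'

```text
time_s: 43.22
tcp_pos: [0.4394, 0.0249, 0.1333]
eef_rot: [1.0, 0.019, 0.0, 0.0]
contact_force: [-0.3, -0.2, 5.3]
width: 0.016
finger_force: 30.2
```

send_rows --deltas '[{"grip": 0.5, "tx": 0, "ty": 0, "tz": 0, "rx": 0, "ry": 0, "rz": 2}, {"grip": 0.5, "tx": 0, "ty": 0, "tz": 0, "rx": 0, "ry": 0, "rz": 4}, {"grip": 0.5, "tx": 0, "ty": 0, "tz": 0, "rx": 0, "ry": 0, "rz": 4}]'

```text
time_s: 43.6
tcp_pos: [0.4397, 0.0249, 0.1332]
eef_rot: [1.0, -0.013, 0.001, 0.001]
contact_force: [-0.8, -0.5, 6.2]
width: 0.0166
finger_force: 31.6
```

Run:
```python
from plan import *
o=get_obs();print(yawy(),o['tcp_pos'],o['ft_torque'],o['width'],o['finger_force'])
plan([(.659,.039,.2,43.2)],(*o['tcp_pos'][:2],.2,yawy()))
plan([(.659,.039,.2,15)],(*o['tcp_pos'][:2],.2,-62))
```

```text
-91.44388251696154 [0.43968956 0.02493431 0.13323582] [-0.12876725  0.1912911   0.88961382] 0.016603873561959012 31.550541557371616
tx 21.89 ty -1.96 tz -0.00 rz -134.6  rows>=12.6
tx 20.02 ty 9.05 tz -0.00 rz -77.0  rows>=7.2
```

Bolt 1 is on its stop (0.89 Nm). On to bolt 3.

send_rows --deltas '[{"grip": 4.5, "tx": 0, "ty": 0, "tz": 0, "rx": 0, "ry": 0, "rz": 0}, {"grip": 4.5, "tx": 0, "ty": 0, "tz": 0, "rx": 0, "ry": 0, "rz": 0}, {"grip": 4.5, "tx": 0, "ty": 0, "tz": -4, "rx": 0, "ry": 0, "rz": -10}, {"grip": 4.5, "tx": 0, "ty": 0, "tz": -7, "rx": 0, "ry": 0, "rz": -20}, {"grip": 4.5, "tx": 0, "ty": 0, "tz": -7, "rx": 0, "ry": 0, "rz": -30}]'

```text
time_s: 44.22
tcp_pos: [0.4405, 0.025, 0.2048]
eef_rot: [0.969, 0.248, 0.002, 0.001]
contact_force: [-0.0, -0.1, -0.1]
width: 0.045
finger_force: 0.0
```

send_rows --deltas '[{"grip": 4.5, "tx": 4, "ty": 1.9, "tz": 0, "rx": 0, "ry": 0, "rz": -10}, {"grip": 4.5, "tx": 8, "ty": 3.7, "tz": 0, "rx": 0, "ry": 0, "rz": -20}, {"grip": 4.5, "tx": 12, "ty": 5.6, "tz": 0, "rx": 0, "ry": 0, "rz": -30}, {"grip": 4.5, "tx": 16, "ty": 7.4, "tz": 0, "rx": 0, "ry": 0, "rz": -40}, {"grip": 4.5, "tx": 19.9, "ty": 9.2, "tz": 0, "rx": 0, "ry": 0, "rz": -50}]'

```text
time_s: 44.85
tcp_pos: [0.6593, 0.0388, 0.2021]
eef_rot: [0.773, 0.634, -0.0, -0.0]
contact_force: [0.2, 0.3, 0.4]
width: 0.0452
finger_force: 0.0
```

send_rows --deltas '[{"grip": 4.5, "tx": 0, "ty": 0, "tz": 0, "rx": 0, "ry": 0, "rz": -10}, {"grip": 4.5, "tx": 0, "ty": 0, "tz": 0, "rx": 0, "ry": 0, "rz": -20}, {"grip": 4.5, "tx": 0, "ty": 0, "tz": 0, "rx": 0, "ry": 0, "rz": -30}, {"grip": 4.5, "tx": 0, "ty": 0, "tz": 0, "rx": 0, "ry": 0, "rz": -40}, {"grip": 4.5, "tx": 0, "ty": 0, "tz": 0, "rx": 0, "ry": 0, "rz": -50}]'

```text
time_s: 45.48
tcp_pos: [0.6578, 0.0386, 0.2021]
eef_rot: [0.432, 0.902, -0.001, -0.0]
contact_force: [-0.8, -0.9, -0.6]
width: 0.045
finger_force: 0.0
```

Run:
```python
from knobs import *
np.set_printoptions(precision=4,suppress=True)
f=grab_frame('wrist');save(f,'w15')
for k in pins(f):print(k)
print(yawy(),get_obs()['tcp_pos'],get_obs()['joints']);plan([(.659,.039,.132,43.2)])
```

```text
((np.float64(-8.331033593731059), np.float64(45.312108290507034)), array([0.4406, 0.022 ]), array([0.4507, 0.0213]), array([0.0115, 0.0122]), np.float32(179.95052))
(array([147.9426, 146.9459]), array([0.5492, 0.03  ]), array([0.5481, 0.0291]), array([0.0144, 0.041 ]), np.float32(1.1881514))
(array([283.372 , 233.2609]), array([0.6594, 0.0392]), array([0.6598, 0.0384]), array([0.0119, 0.0469]), np.float32(129.82022))
39.21164544901702 [0.6578 0.0384 0.2021] [ 0.1207  0.5158 -0.3732  1.5102  0.1987  1.1542  0.3952]
tx -0.03 ty 0.13 tz 7.01 rz -4.0  rows>=1.1
```

send_rows --deltas '[{"grip": 4.5, "tx": 0, "ty": 0.1, "tz": 3, "rx": 0, "ry": 0, "rz": -4.5}, {"grip": 4.5, "tx": 0, "ty": 0.1, "tz": 6, "rx": 0, "ry": 0, "rz": -4.5}, {"grip": 4.5, "tx": 0, "ty": 0.1, "tz": 7, "rx": 0, "ry": 0, "rz": -4.5}, {"grip": 0.5, "tx": 0, "ty": 0.1, "tz": 7, "rx": 0, "ry": 0, "rz": -4.5}, {"grip": 0.5, "tx": 0, "ty": 0.1, "tz": 7, "rx": 0, "ry": 0, "rz": -4.5}]'

```text
time_s: 46.15
tcp_pos: [0.6596, 0.0395, 0.134]
eef_rot: [0.4, 0.917, 0.0, 0.001]
contact_force: [0.7, 0.3, 0.2]
width: 0.0284
finger_force: 0.0
```

send_rows --deltas '[{"grip": 0.5, "tx": 0, "ty": 0, "tz": 0, "rx": 0, "ry": 0, "rz": 0}, {"grip": 0.5, "tx": 0, "ty": 0, "tz": 0, "rx": 0, "ry": 0, "rz": 0}, {"grip": 0.5, "tx": 0, "ty": 0, "tz": 0, "rx": 0, "ry": 0, "rz": 10}, {"grip": 0.5, "tx": 0, "ty": 0, "tz": 0, "rx": 0, "ry": 0, "rz": 20}, {"grip": 0.5, "tx": 0, "ty": 0, "tz": 0, "rx": 0, "ry": 0, "rz": 30}]'

```text
time_s: 46.78
tcp_pos: [0.6592, 0.0392, 0.1338]
eef_rot: [0.625, 0.78, 0.0, 0.001]
contact_force: [-2.0, -0.6, 3.7]
width: 0.0158
finger_force: 30.0
```

send_rows --deltas '[{"grip": 0.5, "tx": 0, "ty": 0, "tz": 0, "rx": 0, "ry": 0, "rz": 10}, {"grip": 0.5, "tx": 0, "ty": 0, "tz": 0, "rx": 0, "ry": 0, "rz": 20}, {"grip": 0.5, "tx": 0, "ty": 0, "tz": 0, "rx": 0, "ry": 0, "rz": 30}, {"grip": 0.5, "tx": 0, "ty": 0, "tz": 0, "rx": 0, "ry": 0, "rz": 40}, {"grip": 0.5, "tx": 0, "ty": 0, "tz": 0, "rx": 0, "ry": 0, "rz": 50}]'

```text
time_s: 47.4
tcp_pos: [0.6591, 0.0392, 0.1338]
eef_rot: [0.896, 0.443, 0.0, 0.001]
contact_force: [-1.7, -0.7, 4.7]
width: 0.0157
finger_force: 30.0
```

Run:
```python
from plan import *
o=get_obs();print(yawy(),o['tcp_pos'],o['joints'],o['ft_torque'],o['width'],o['finger_force'])
```

```text
-37.39221310556955 [0.65908039 0.03915222 0.13384435] [-0.10202061  0.55004102 -0.04534287  1.59485049  0.02943416  0.99637998
 -0.80927254] [-0.28894598  0.45818304  0.09326434] 0.01570881220350624 29.983023405075073
```

send_rows --deltas '[{"grip": 0.5, "tx": 0, "ty": 0, "tz": 0, "rx": 0, "ry": 0, "rz": 10}, {"grip": 0.5, "tx": 0, "ty": 0, "tz": 0, "rx": 0, "ry": 0, "rz": 20}, {"grip": 0.5, "tx": 0, "ty": 0, "tz": 0, "rx": 0, "ry": 0, "rz": 30}, {"grip": 0.5, "tx": 0, "ty": 0, "tz": 0, "rx": 0, "ry": 0, "rz": 40}, {"grip": 0.5, "tx": 0, "ty": 0, "tz": 0, "rx": 0, "ry": 0, "rz": 48}]'

```text
time_s: 48.02
tcp_pos: [0.659, 0.0392, 0.1338]
eef_rot: [0.999, 0.041, 0.0, 0.0]
contact_force: [-2.0, -1.3, 5.2]
width: 0.0159
finger_force: 30.0
```

send_rows --deltas '[{"grip": 0.5, "tx": 0, "ty": 0, "tz": 0, "rx": 0, "ry": 0, "rz": 3}, {"grip": 0.5, "tx": 0, "ty": 0, "tz": 0, "rx": 0, "ry": 0, "rz": 6}, {"grip": 0.5, "tx": 0, "ty": 0, "tz": 0, "rx": 0, "ry": 0, "rz": 6}]'

```text
time_s: 48.4
tcp_pos: [0.6593, 0.0392, 0.1338]
eef_rot: [1.0, -0.009, 0.001, 0.001]
contact_force: [-1.2, -1.5, 7.1]
width: 0.0162
finger_force: 30.9
```

Run:
```python
from plan import *
o=get_obs();print(yawy(),o['tcp_pos'],o['ft_torque'],o['width'],o['finger_force'])
```

```text
-90.97935402336249 [0.65933117 0.0392409  0.13380899] [-0.32347038  0.33698849  0.71542341] 0.016225758237927337 30.892437681904994
```

send_rows --deltas '[{"grip": 4.5, "tx": 0, "ty": 0, "tz": 0, "rx": 0, "ry": 0, "rz": 0}, {"grip": 4.5, "tx": 0, "ty": 0, "tz": 0, "rx": 0, "ry": 0, "rz": 0}, {"grip": 4.5, "tx": 0, "ty": 0, "tz": -4, "rx": 0, "ry": 0, "rz": 0}, {"grip": 4.5, "tx": -4, "ty": 0, "tz": -9, "rx": 0, "ry": 0, "rz": 0}, {"grip": 4.5, "tx": -9, "ty": 0, "tz": -13, "rx": 0, "ry": 0, "rz": 0}]'

```text
time_s: 49.02
tcp_pos: [0.5708, 0.0411, 0.2619]
eef_rot: [1.0, -0.009, 0.0, 0.0]
contact_force: [-0.1, 1.1, 1.5]
width: 0.0448
finger_force: 0.0
```

send_rows --deltas '[{"grip": 4.5, "tx": -4, "ty": 0, "tz": -2, "rx": 0, "ry": 0, "rz": 0}, {"grip": 4.5, "tx": -8, "ty": 0, "tz": -4, "rx": 0, "ry": 0, "rz": 0}, {"grip": 4.5, "tx": -8, "ty": 0, "tz": -4, "rx": 0, "ry": 0, "rz": 0}, {"grip": 4.5, "tx": -8, "ty": 0, "tz": -4, "rx": 0, "ry": 0, "rz": 0}]'

```text
time_s: 49.52
tcp_pos: [0.4917, 0.0426, 0.3007]
eef_rot: [1.0, -0.009, 0.0, 0.0]
contact_force: [-1.5, -0.7, -0.2]
width: 0.0449
finger_force: 0.0
```

Run:
```python
from knobs import *
np.set_printoptions(precision=4,suppress=True)
f=grab_frame('wrist');save(f,'w16')
for k in pins(f):print(k)
t=grab_frame('top');save(t,'t16');s=grab_frame('scene');save(s,'s16')
# changes of bench things against the start
import pickle
D=pickle.load(open('d0.pkl','rb'))
for n,g in(('top',t),('scene',s)):
    d=cv2.threshold(cv2.absdiff(cv2.cvtColor(D[n]['image'],7),cv2.cvtColor(g['image'],7)),45,255,0)[1];d=cv2.morphologyEx(d,cv2.MORPH_OPEN,np.ones((3,3)))
    k,l,st,c=cv2.connectedComponentsWithStats(d);print(n,[(st[i].tolist()) for i in range(1,k) if st[i,4]>25])
ys,xs=np.nonzero(cv2.inRange(cv2.cvtColor(s['image'],cv2.COLOR_RGB2HSV),(0,0,120),(180,45,255))[200:275,200:275]);print(xs.min()+200,xs.max()+200,ys.min()+200,ys.max()+200)
```

```text
(array([298.5   , 247.3953]), array([0.4395, 0.025 ]), array([0.4405, 0.0219]), array([0.0166, 0.0489]), np.float32(179.39189))
(array([290.8393, 144.625 ]), array([0.5495, 0.0323]), array([0.5503, 0.0314]), array([0.0121, 0.0473]), np.float32(179.45053))
(array([281.8841,  19.4878]), array([0.6595, 0.0393]), array([0.6561, 0.0366]), array([0.0163, 0.0385]), np.float32(174.95058))
top [[103, 144, 20, 21, 318], [164, 147, 94, 128, 4855], [261, 181, 28, 57, 607], [101, 192, 24, 26, 457], [67, 209, 13, 5, 54], [81, 209, 7, 6, 27], [90, 208, 9, 8, 44], [391, 229, 37, 32, 613], [353, 236, 27, 35, 226], [127, 238, 6, 25, 109], [206, 241, 77, 131, 6038], [6, 247, 91, 173, 6477], [257, 246, 6, 6, 34], [499, 308, 61, 56, 1251], [374, 329, 10, 6, 44], [385, 329, 7, 6, 35], [407, 328, 7, 7, 36], [339, 331, 7, 5, 30], [361, 331, 8, 4, 30], [285, 334, 16, 41, 365], [552, 341, 8, 10, 62], [219, 382, 6, 10, 50], [220, 395, 6, 6, 28], [230, 399, 62, 19, 697], [221, 402, 7, 7, 37]]
scene [[248, 0, 10, 4, 29], [288, 80, 51, 74, 1667], [54, 93, 57, 40, 1062], [371, 110, 82, 78, 2619], [313, 134, 43, 15, 269], [292, 142, 15, 15, 154], [205, 153, 85, 26, 1125], [173, 167, 39, 15, 303], [415, 166, 8, 9, 54], [287, 173, 104, 86, 5841], [148, 177, 24, 13, 160], [365, 178, 45, 60, 915], [416, 186, 6, 8, 42], [448, 186, 24, 20, 323], [180, 204, 12, 9, 73], [401, 208, 87, 56, 3090], [143, 214, 36, 26, 566], [187, 218, 27, 15, 250]]
221 266 221 262
```

All three bars lie along the edge, and each bolt gave 0.7–0.9 Nm at its stop. Mallet, try square and tin show no change, and the jug stands upright. Handing in.

```bash
python3 -c "
from rig import job_done;print(job_done())"
```

```text
the job is handed in; nothing more can be done
None
```

Job handed in, with no verdict returned: car, lorry, pickup (the van was absent) and all seven balls are in the trough, the lid is shut, all three bolts are on their stops, the empty jug stands upright, and the mallet, try square and wax tin show no sign of having moved.

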